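# Tighten the board carrier's hold-down frame in cross order

## Robot

A 7-joint arm with a two-finger parallel gripper is mounted at the origin on the work surface. World frame = base frame: x ahead of the robot, y to its left, z up, the work surface at z = 0. Lengths are in m, angles in rad, forces in N, time in s.
With the tool pointing down it reaches from about 0.4 to 0.875 m from the base axis. Payload 19.3 kg.
Tool frame: the origin (TCP) lies between the finger pads; the fingertips stand bot.tcp_to_tips ahead of it and the grasp point (between the pads) lies 3 mm ahead of it (bot.tcp_to_tips is the distance from the TCP to the fingertips, in m); x points along the fingers, y is the direction in which the jaws open and shut, and the axes are right-handed (so a half turn about x gives the same grasp; the last joint's range is limited). The gripper opens to 85 mm and grips with 20 to 120 N. Pads are 22 mm wide; open, the fingers measure 114 mm over their backs; the gripper's body (76 mm by 85 mm) begins 54 mm behind the grasp point. The pads swing forward as they close: fully open they stand 13 mm farther back than shut.
Start: joints at [1.203, 0.521, -0.036, 1.599, 0.021, 1.021, -0.113], TCP at [0.183, -0.597, 0.253] pointing down, gripper open.
Joint ranges: [-2.91, 2.91], [-0.3, 2.13], [-1.5, 1.42], [0.17, 2.43], [-1.26, 4.41], [0.16, 1.93], [-2.52, 2.52]. Speed limits (rad/s): [1.89, 1.89, 2.39, 2.39, 3.01, 3.01, 3.01].

## Interface

Orientations are given as [roll, pitch, yaw] about the fixed x, y, z axes, in that order (R = Rz(yaw) Ry(pitch) Rx(roll)).
In Python, from workcell import bot, eyes gives the robot as it stands. The module is installed in compiled form; this text tells all that it offers.
- The arm moves only by the tool step_arm, never from a script. Its argument "targets" is a list that holds one entry, the list of rows, each a list of 7 numbers: the shift along the tool's x, y, z in cm, then the turn, a rotation vector about the tool's x, y, z in rad, then the opening, from 0 (shut) to 1 (fully open). A call has 1 to 10 rows; each row is the pose to reach, as a shift and turn from the pose measured when the call began, along the tool's axes at that moment; what a row does not reach only later rows make up. A row lasts 1/10 s, in which the tool goes at most 50 mm and 8.59 degrees, less where a joint would pass 70% of its speed; a pose out of reach is approached as far as the arm can. A call with a gripper value outside its range is refused whole. The fingers move at their own pace and stop on an object; "grip_force" is the grip in N (left out, the last holds). Time passes only in rows, so rows that repeat a pose let the fingers close. It gives the time, the measured TCP pose, the force and the opening at its end, in the units of the state.
- bot.observe(): the state, without advancing time (a new reading comes with each control period).
- eyes.grab_frame(name): name is "side" or "top" or "wrist"; returns the picture (384x512x3 uint8, red, green, blue); there is no depth.
- eyes.get_calibration(name): a dict with "fx", "fy", "cx", "cy" (pixels), "camera_from_world" (4x4, takes a point from world to camera coordinates); the wrist camera has in their place "hand_eye" (4x4, takes a point from camera to tool coordinates, whose origin is the TCP and whose axes are the tool frame's). Camera axes: x right, y down, z forward; pixel columns grow to the right and rows downward; lengths in m; the calibration is good to about 2 mm. A picture is of the moment at which its call begins: read the wrist's pose just before it. get_calibration takes no time and is no camera call.
- bot.job_done(): hands the job in, once; it reports no verdict.
The state is a dict: "clock": time; "qpos": joint angles; "qd": joint speeds; "joint_efforts": joint torques, N m; "position": TCP position; "tool_rot": TCP orientation; "force": force on the tool from outside, world axes, zero at the start; "moment": the same for the moment, N m; "grip_width": finger opening in m.
Only numpy, scipy, OpenCV 4.12 (cv2) and the standard library are available. Lean on these libraries where they do the work, as an engineer would, in place of code of your own. Each camera call takes 0.05 s, during which the arm holds its last target.

## Task

Take the square socket wrench from its holder and tighten the four screws of the board carrier's hold-down frame in cross order, always going from a screw to the one diagonally opposite before taking the other pair: a first pass of about an eighth of a turn (45 degrees) clockwise on each, then a second pass in cross order that brings each one just firmly home. Stop as soon as a screw comes up firm and never force or press hard on it, keep the gripper itself off the carrier, then stand the wrench back in its holder, let go, and leave the other things where they are.

Things in the scene. Friction and masses are not known exactly. Their poses are not given: they have to be found in the camera images.
- carrier: Board carrier fixed to the table. Origin at table level under the centre of the square dark anodised hold-down frame (outer 130 mm, opening 74 mm, top face 30 mm above the table). z up; the frame's sides lie along x and y; a screw on each corner at x, y = +-50 mm. Grey base plate 14 mm high, x -80 to +145 mm, y +-80 mm; adapter1 stands on its ledge at +x.
- screw1: Captive screw 1, at the carrier's x +50, y +50 mm corner, diagonal to screw 3. All four are alike; Shape: square steel head 20 mm across flats, 12 mm high, over a round flange 27 mm across, 3 mm high. Origin at the centre of the head's top face; z up, x and y square to the flats (the head looks the same every 90 deg).
- screw2: Captive screw 2, at the carrier's x +50, y -50 mm corner, diagonal to screw 4. All four are alike; Turning: clockwise from above tightens; sinks 1.5 mm per rad, so the head slides a little in the socket. Starts 1.2 to 1.7 rad (1.8 to 2.55 mm) short of home. Turns with about 0.08 N m and stays where it is left.
- screw3: Captive screw 3, at the carrier's x -50, y -50 mm corner, diagonal to screw 1. All four are alike; Home: flange on the frame, head top 45 mm above the table. The head's angle at home is not known beforehand and differs for each screw: it must be felt.
- screw4: Captive screw 4, at the carrier's x -50, y +50 mm corner, diagonal to screw 2. All four are alike; Firm: at home the moment rises from 0.08 N m by about 1.2 N m per rad of further turn; past 0.26 rad (about 0.3 N m) it is overtightened. Let go, it springs back to home and stays.
- key: Socket wrench, 125 mm tall, about 0.22 kg, upright. Origin at the centre of its lower end, z up. Socket: opening 22.5 mm square (1.25 mm clearance a side, 0.13 rad of play either way), 10 mm deep, square to x and y; outside 30.5 mm square up to z = 24 mm; then a 14 mm shaft. Handle: flat black paddle, 44 mm along x, 13 mm thick along y, z = 80 to 125 mm; grip it from above.
- holder: Grey holder fixed to the table: base 85 mm square, 4 mm high, with an open-topped square well in its middle: inside 38 mm, outside 48 mm, rim 34 mm and inner floor 5 mm above the table. Origin at table level under the well's centre, z up, x and y square to the walls. The wrench starts standing in it, about square to it.
- reel: Bystander, leave alone: flanged wire reel standing on its flange, 64 mm across, 35 mm high. Origin at the centre of its underside.
- partsbin: Bystander, leave alone: small open black parts bin, 85 x 70 x 35 mm. Origin at the centre of its underside.
- adapter1: Bystander, leave alone: black adapter half with a green board on top, 46 x 66 mm, about 30 mm high; stands on the carrier's bare ledge. Origin at the centre of its underside.
- adapter2: Bystander, leave alone: another such adapter half, on the table. Origin at the centre of its underside.
- adapter3: Bystander, leave alone: another such adapter half, on the table. Origin at the centre of its underside.
- jar: Bystander, leave alone: amber jar with white cap, 44 mm across, 55 mm high. Origin at the centre of its underside.
Things that resemble listed ones, but are neither listed nor needed, are in the scene too. There is more than one size of the key; the job needs the middle-sized.

How it is judged:
By the outcome, as a careful person would: the job done as asked, in the order asked, and still so for the second after the job is handed in, with the robot touching nothing.
It also fails if it takes over 72 s, if anything falls off the work surface, if the arm or the gripper's body presses on something with over 40 N, if the wrist force passes 120 N, or if a joint passes its speed limit or range.

## Working session

There is one attempt and no reset: what is moved stays moved. The work goes in short steps, Python scripts to look and compute and a tool call to move; the robot and the scene stay as the last step left them, time stands still between calls to the robot, and variables do not carry over. Pictures are saved under pics/ and viewed, and the job is handed in when it is done.

Besides the shell and the picture viewer there is one more tool, called after "Emit:" in YAML: its name, and indented under it one key for each argument. step_arm: Moves the arm, as the interface text tells. Its arguments: {"type":"object","properties":{"targets":{"type":"array","items":{"type":"array","items":{"type":"array","items":{"type":"number"}}}},"grip_force":{"type":"number"}},"required":["targets"]}

```bash
mkdir -p pics; ls; python3 - <<'E'
from workcell import bot, eyes
import cv2
s=bot.observe()
for k,v in s.items(): print(k,v)
print(bot.tcp_to_tips)
for n in ("side","top","wrist"):
    im=eyes.grab_frame(n); cv2.imwrite(f"pics/{n}0.png",im[:,:,::-1]); 
    print(n,eyes.get_calibration(n))
E
```

```text
pics
clock 0.0
qpos [ 1.20282961  0.52202728 -0.03634315  1.60001759  0.02118471  1.02110471
 -0.11283543]
qd [ 0.00068622 -0.0008531  -0.00274752  0.00191509 -0.0013115  -0.00138815
 -0.00173134]
joint_efforts [ 1.08630851e-03 -9.27076721e+01  1.98008515e+00 -3.69918001e+01
  1.77469582e-02  8.45002098e-03 -8.44986289e-05]
position [ 0.18324899 -0.59719357  0.25271384]
tool_rot [-1.51644387  1.56962371  1.92287592]
force [ 0.48638339 -0.56076242  0.07877273]
moment [ 0.05076563 -0.00413501 -0.04240142]
grip_width 0.08560459085699497
0.022
side {'fx': 409.46082378279726, 'fy': 409.46082378279726, 'cx': 248.57895954899655, 'cy': 196.99011919135458, 'camera_from_world': array([[-0.97505867, -0.22165191,  0.01144671,  0.51561181],
       [-0.17673617,  0.74420659, -0.64414352,  0.14943578],
       [ 0.13425693, -0.63010077, -0.764819  ,  0.90385026],
       [ 0.        ,  0.        ,  0.        ,  1.        ]])}
top {'fx': 481.19537925018653, 'fy': 481.19537925018653, 'cx': 249.04040055982975, 'cy': 188.82150650456126, 'camera_from_world': array([[-1.82284326e-03, -9.99931298e-01,  1.15791783e-02,
        -9.70587664e-04],
       [-9.97347366e-01,  9.75314385e-04, -7.27824138e-02,
         5.34726420e-01],
       [ 7.27661201e-02, -1.16811339e-02, -9.97280624e-01,
         1.26954272e+00],
       [ 0.00000000e+00,  0.00000000e+00,  0.00000000e+00,
         1.00000000e+00]])}
wrist {'fx': 277.66346507467546, 'fy': 277.66346507467546, 'cx': 251.19293414880275, 'cy': 193.09066870726645, 'hand_eye': array([[-1.03290654e-03, -3.27044454e-01,  9.45008390e-01,
        -1.20503777e-01],
       [ 9.99999467e-01, -3.36584560e-04,  9.76528764e-04,
         4.29642384e-04],
       [-1.29308355e-06,  9.45008895e-01,  3.27044628e-01,
        -8.43279530e-02],
       [ 0.00000000e+00,  0.00000000e+00,  0.00000000e+00,
         1.00000000e+00]])}
```

View pics/side0.png

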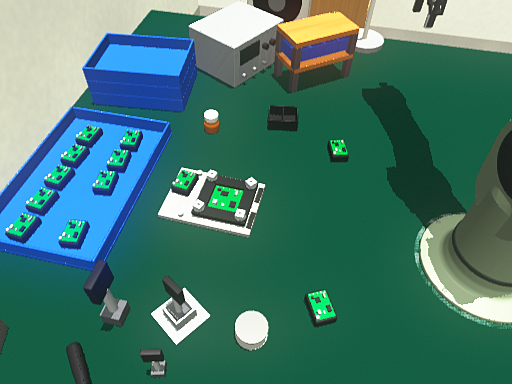

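View pics/top0.png

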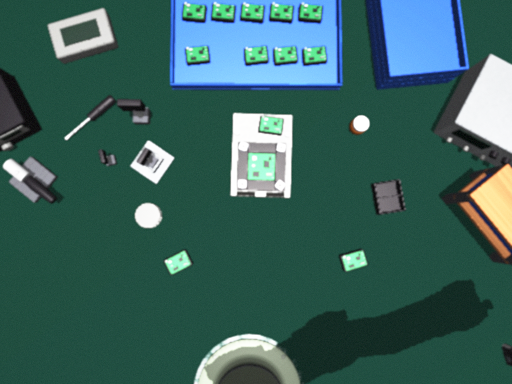

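View pics/wrist0.png

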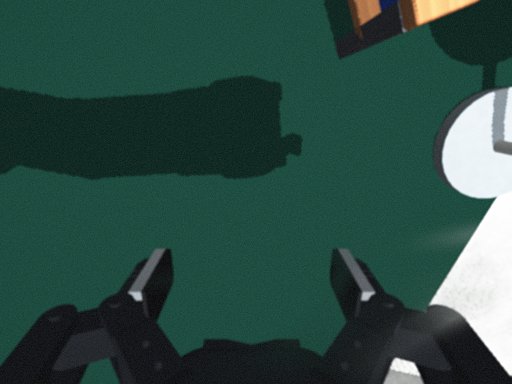

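Wrench candidates, side-view pixels: a large one at (105,290), one standing in the grey/white holder at (178,300), and a small one at (152,360). The one in the holder should be the middle size, so I'll enlarge to confirm.

```bash
cat > h.py <<'E'
import numpy as np, cv2
from scipy.spatial.transform import Rotation as R
from workcell import bot, eyes
def K(c): return np.array([[c['fx'],0,c['cx']],[0,c['fy'],c['cy']],[0,0,1]])
def cam(n,st=None):
    c=eyes.get_calibration(n)
    if n!='wrist': return K(c),c['camera_from_world']
    T=np.eye(4);T[:3,:3]=R.from_euler('xyz',st['tool_rot']).as_matrix();T[:3,3]=st['position']
    return K(c),np.linalg.inv(T@c['hand_eye'])
def ray(k,M,uv):
    d=np.linalg.solve(k,[uv[0],uv[1],1.]);r=M[:3,:3].T
    return -r@M[:3,3], r@d
def plane(k,M,uv,z):
    o,d=ray(k,M,uv); return o+d*(z-o[2])/d[2]
def tri(a,b):
    # a,b=(k,M,uv): midpoint of closest approach, gap
    o1,d1=ray(*a);o2,d2=ray(*b);A=np.c_[d1,-d2];t=np.linalg.lstsq(A,o2-o1,rcond=None)[0]
    p,q=o1+t[0]*d1,o2+t[1]*d2;return (p+q)/2,np.linalg.norm(p-q)
def proj(k,M,p):
    q=k@(M[:3,:3]@np.asarray(p)+M[:3,3]);return q[:2]/q[2]
E
python3 - <<'E'
import cv2
a=cv2.imread('pics/side0.png');b=cv2.imread('pics/top0.png')
import numpy as np
c1=cv2.resize(a[250:384,70:230],None,fx=4,fy=4,interpolation=cv2.INTER_CUBIC)
cv2.imwrite('pics/c1.png',c1)
cv2.imwrite('pics/c2.png',cv2.resize(b[85:225,90:300],None,fx=3.8,fy=3.8,interpolation=cv2.INTER_CUBIC))
cv2.imwrite('pics/c3.png',cv2.resize(a[155:245,150:280],None,fx=6,fy=6,interpolation=cv2.INTER_CUBIC))
E
```

```text
(no output)
```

View pics/c1.png

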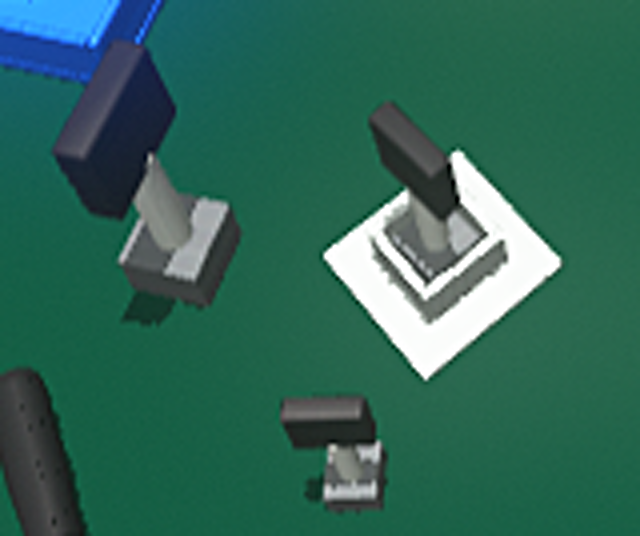

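View pics/c2.png

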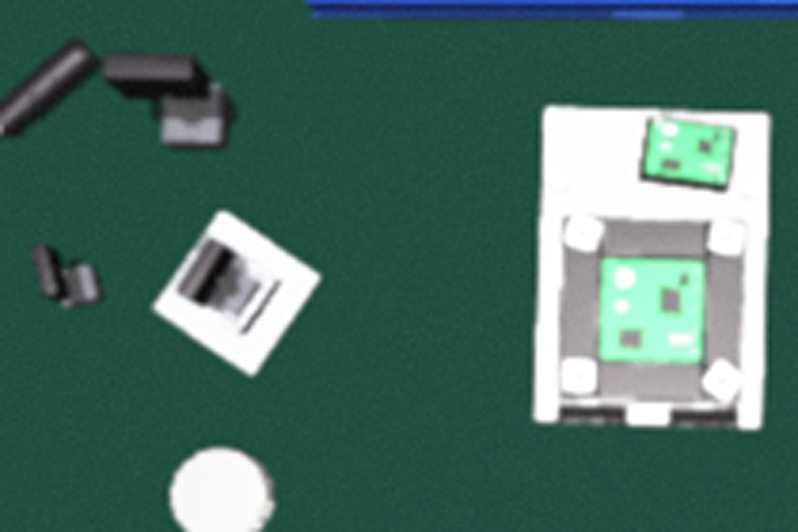

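View pics/c3.png

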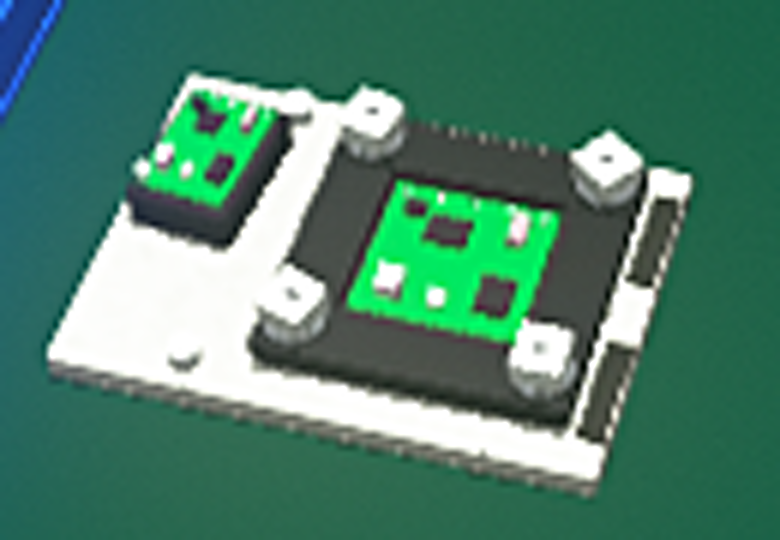

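```bash
python3 - <<'E'
from h import *
T=cam('top');S=cam('side')
t=np.array([(583,232),(726,237),(721,380),(579,377)])/3.8+(90,85)
s=np.array([(292,295),(372,112),(608,160),(540,348)])/6+(150,155)
for a,b in zip(t,s):
    p,g=tri((*T,a),(*S,b)); print(p.round(4),round(g,4),plane(*T,a,.047).round(4))
# holder base corners top
c=np.array([(222,210),(321,276),(252,376),(153,308)])/3.8+(90,85)
P=np.array([plane(*T,x,.004) for x in c]);print(P.round(4),P.mean(0),[np.linalg.norm(P[i]-P[i-1]) for i in range(4)])
c=np.array([(459,152),(561,262),(427,378),(324,256)])/4+(70,250)
P=np.array([plane(*S,x,.004) for x in c]);print(P.round(4),P.mean(0),[np.linalg.norm(P[i]-P[i-1]) for i in range(4)])
b=cv2.imread('pics/top0.png');cv2.imwrite('pics/c4.png',cv2.resize(b[135:190,125:180],None,fx=10,fy=10,interpolation=cv2.INTER_CUBIC))
b=cv2.imread('pics/side0.png');cv2.imwrite('pics/c5.png',cv2.resize(b[265:345,145:215],None,fx=7,fy=7,interpolation=cv2.INTER_CUBIC))
s=bot.observe();print(R.from_euler('xyz',s['tool_rot']).as_matrix().round(3))
E
```

```text
[0.6456 0.0131 0.0443] 0.0014 [0.6459 0.0132 0.047 ]
[ 0.642  -0.0863  0.0455] 0.0011 [ 0.6424 -0.0861  0.047 ]
[ 0.542  -0.0821  0.0462] 0.0016 [ 0.5427 -0.082   0.047 ]
[0.5454 0.0161 0.0443] 0.0006 [0.5449 0.0161 0.047 ]
[[0.6688 0.272  0.004 ]
 [0.6211 0.2007 0.004 ]
 [0.5493 0.2491 0.004 ]
 [0.5981 0.3202 0.004 ]] [0.60932232 0.26051037 0.004     ] [np.float64(0.0855441997147966), np.float64(0.08578476038408282), np.float64(0.08654882130437691), np.float64(0.08622886406559051)]
[[0.6189 0.2049 0.004 ]
 [0.5502 0.2509 0.004 ]
 [0.5959 0.321  0.004 ]
 [0.6661 0.2746 0.004 ]] [0.60779698 0.26287927 0.004     ] [np.float64(0.08420108558222329), np.float64(0.08266861576382639), np.float64(0.0837319759315964), np.float64(0.08415682352439754)]
[[-0.     0.293 -0.956]
 [ 0.001 -0.956 -0.293]
 [-1.    -0.001  0.   ]]
```

View pics/c4.png

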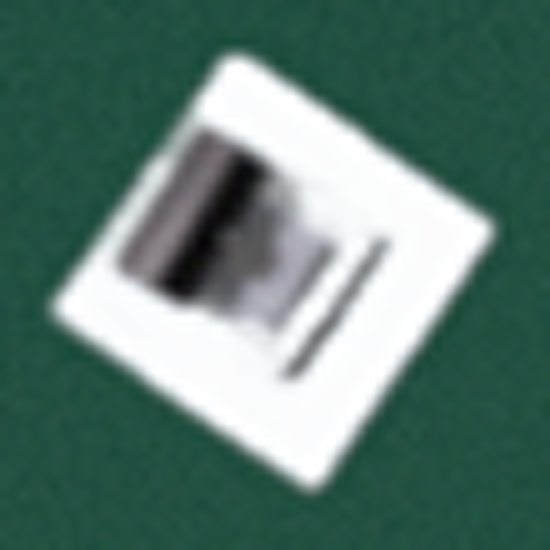

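View pics/c5.png

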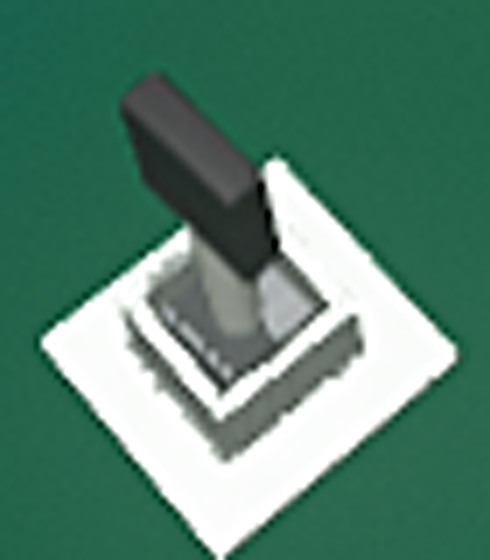

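```bash
python3 - <<'E'
from h import *
T=cam('top');S=cam('side')
t=np.array([178,208])/10+(125,135); s=np.array([193,140])/7+(145,265)
p,g=tri((*T,t),(*S,s));print('handle top',p,g)
a=plane(*T,np.array([217,138])/10+(125,135),.13);b=plane(*T,np.array([138,275])/10+(125,135),.13)
print(a,b,np.linalg.norm(a-b),np.degrees(np.arctan2(*(a-b)[1::-1])))
a=plane(*S,np.array([139,88])/7+(145,265),.13);b=plane(*S,np.array([247,192])/7+(145,265),.13)
print(a,b,np.linalg.norm(a-b),np.degrees(np.arctan2(*(a-b)[1::-1])))
st=bot.observe();M=R.from_euler('xyz',st['tool_rot']).as_matrix()
print('shift cm to key above',M.T@(np.array([.609,.262,.25])-st['position'])*100)
print('holder yaw',np.degrees(np.arctan2(.272-.2007,.6688-.6211)))
E
```

```text
handle top [0.60896029 0.26132996 0.12472581] 5.140519271787874e-05
[0.62551689 0.2509014  0.13      ] [0.59163232 0.26976244 0.13      ] 0.038780194213745615 -29.101469117145168
[0.62566033 0.25307264 0.13      ] [0.58953958 0.27432338 0.13      ] 0.04190826215339127 -30.469366622416015
shift cm to key above [  0.34407896 -69.6566935  -65.90914795]
holder yaw 56.21731086134024
```

Emit:
step_arm:
  targets:
    - [[3,-45,-56.8,-1.4,0,0,0.6],[3,-45,-56.8,-1.4,0,0,0.6],[3,-45,-56.8,-1.4,0,0,0.6],[3,-45,-56.8,-1.4,0,0,0.6],[3,-45,-56.8,-1.4,0,0,0.6],[3,-45,-56.8,-1.4,0,0,0.6],[3,-45,-56.8,-1.4,0,0,0.6],[3,-45,-56.8,-1.4,0,0,0.6],[3,-45,-56.8,-1.4,0,0,0.6],[3,-45,-56.8,-1.4,0,0,0.6]]

```text
clock: 1.15
position: [0.4673, -0.1843, 0.2325]
tool_rot: [-2.997, 1.57, 1.848]
force: [0.6, -1.2, 0.1]
grip_width: 0.0511
```

```bash
cat >> h.py <<'E'
def yd(st):
    m=R.from_euler('xyz',st['tool_rot']).as_matrix();return np.degrees(np.arctan2(m[1,1],m[0,1]))
def goto(p,ydeg):
    """shift cm / turn about tool axes to bring TCP to p, tool down, tool y at ydeg"""
    st=bot.observe();m=R.from_euler('xyz',st['tool_rot']).as_matrix()
    a=np.radians(ydeg);y=np.array([np.cos(a),np.sin(a),0]);x=np.array([0,0,-1.]);G=np.c_[x,y,np.cross(x,y)]
    print('clock',round(st['clock'],2),'pos',st['position'].round(4),'yd',round(yd(st),2),'shift',(m.T@(np.array(p)-st['position'])*100).round(2),'turn',R.from_matrix(m.T@G).as_rotvec().round(3),'tilt',(m.T@x).round(4))
E
python3 -c "
from h import *
goto([.594,0,.22],7);goto([.594,0,.22],30)"
```

```text
clock 1.15 pos [ 0.4673 -0.1843  0.2325] yd 7.59 shift [  1.26  15.   -16.59] turn [ 0.01  -0.001  0.   ] tilt [1.e+00 1.e-04 7.e-04]
clock 1.15 pos [ 0.4673 -0.1843  0.2325] yd 7.59 shift [  1.26  15.   -16.59] turn [-0.391 -0.001 -0.   ] tilt [1.e+00 1.e-04 7.e-04]
```

Emit:
step_arm:
  targets:
    - [[1.2,15,-16.6,-0.4,0,0,0.6],[1.2,15,-16.6,-0.4,0,0,0.6],[1.2,15,-16.6,-0.4,0,0,0.6],[1.2,15,-16.6,-0.4,0,0,0.6],[1.2,15,-16.6,-0.4,0,0,0.6],[1.2,15,-16.6,-0.4,0,0,0.6],[1.2,15,-16.6,-0.4,0,0,0.6]]

```text
clock: 1.85
position: [0.5938, 0.0004, 0.2202]
tool_rot: [-2.658, 1.57, 2.588]
force: [-0.5, -0.4, 0.5]
grip_width: 0.0513
```

```bash
python3 - <<'E'
from h import *
import pickle
st=bot.observe();print(st['clock'],st['position'],yd(st),abs(st['qd']).max(),st['qpos'].round(2))
im=eyes.grab_frame('wrist')[:,:,::-1];cv2.imwrite('pics/w1.png',im);pickle.dump(st,open('w1.pkl','wb'))
goto([.609,.2613,.23],58);goto([.609,.2613,.16],58)
E
```

```text
1.85 [5.93831504e-01 4.25100324e-04 2.20163631e-01] 30.56808079443814 0.030555696664547445 [ 0.31  0.57 -0.59  1.7   0.36  0.99  0.12]
clock 1.9 pos [ 5.937e-01 -5.000e-04  2.204e-01] yd 30.49 shift [ -0.96  14.6  -21.78] turn [-0.48  -0.001  0.   ] tilt [1.e+00 6.e-04 6.e-04]
clock 1.9 pos [ 5.937e-01 -5.000e-04  2.204e-01] yd 30.49 shift [  6.04  14.61 -21.78] turn [-0.48  -0.001  0.   ] tilt [1.e+00 6.e-04 6.e-04]
```

View pics/w1.png

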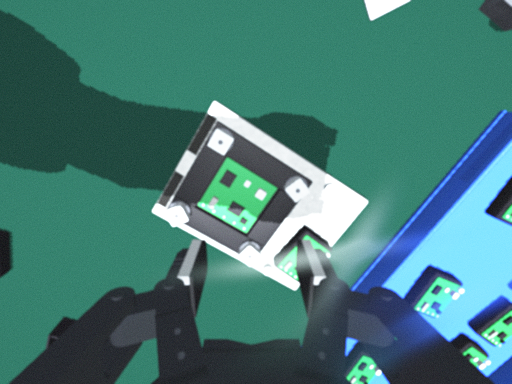

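Emit:
step_arm:
  targets:
    - [[1,14.6,-21.8,-0.48,0,0,0.6],[2,14.6,-21.8,-0.48,0,0,0.6],[3,14.6,-21.8,-0.48,0,0,0.6],[3,14.6,-21.8,-0.48,0,0,0.6],[3,14.6,-21.8,-0.48,0,0,0.6],[3,14.6,-21.8,-0.48,0,0,0.6],[3,14.6,-21.8,-0.48,0,0,0.6],[3,14.6,-21.8,-0.48,0,0,0.6]]

```text
clock: 2.7
position: [0.6092, 0.2596, 0.1904]
tool_rot: [-1.706, 1.57, -2.266]
force: [0.2, -0.8, -0.3]
grip_width: 0.0513
```

```bash
python3 - <<'E'
from h import *
import pickle
st=bot.observe();print(st['clock'],st['position'],yd(st),abs(st['qd']).max(),st['qpos'].round(2))
im=eyes.grab_frame('wrist')[:,:,::-1];cv2.imwrite('pics/w2.png',im);pickle.dump(st,open('w2.pkl','wb'))
im=cv2.imread('pics/w1.png')
cv2.imwrite('pics/w1c.png',cv2.resize(im[115:275,150:325],None,fx=4.5,fy=3.7,interpolation=cv2.INTER_CUBIC))
E
```

```text
2.7 [0.60916733 0.25961908 0.19036866] 57.91314508545171 0.021798955814008165 [-0.08  0.73 -0.68  1.53  0.5   1.07  0.14]
```

View pics/w2.png

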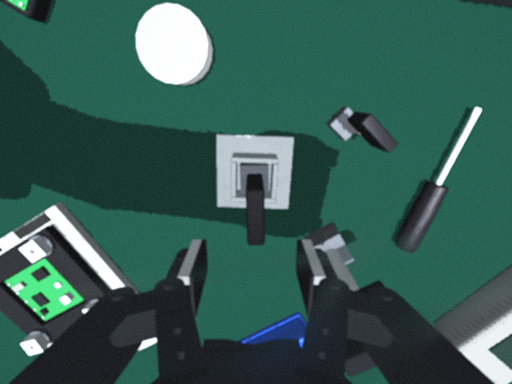

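View pics/w1c.png

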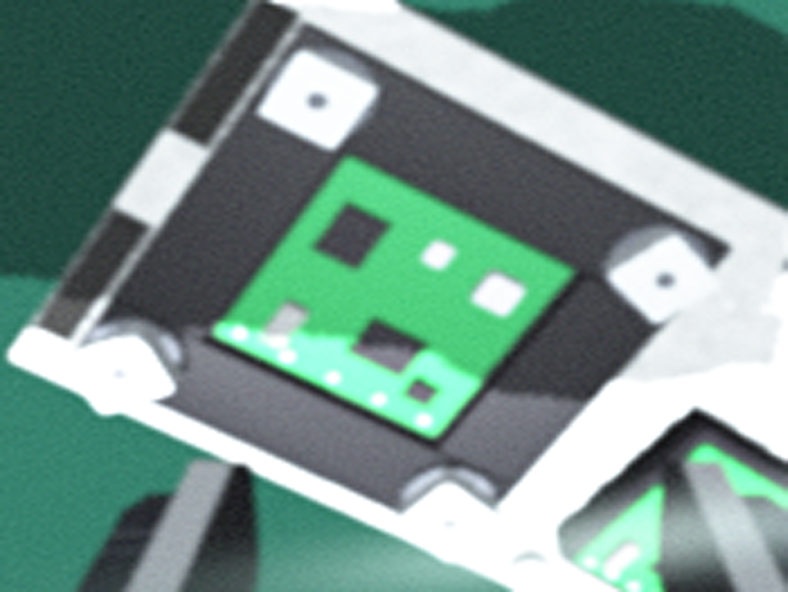

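```bash
python3 - <<'E'
import cv2
im=cv2.imread('pics/w2.png')
cv2.imwrite('pics/w2c.png',cv2.resize(im[125:255,205:305],None,fx=6,fy=4.6,interpolation=cv2.INTER_CUBIC))
E
```

```text
(no output)
```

View pics/w2c.png

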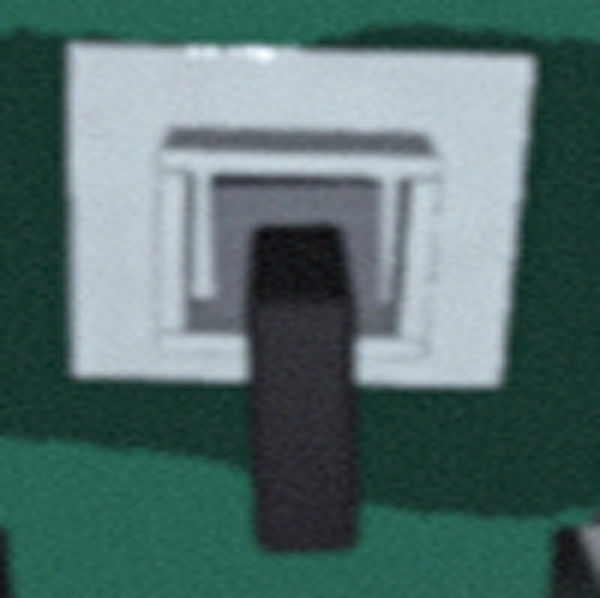

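```bash
python3 - <<'E'
from h import *
import pickle
st=pickle.load(open('w2.pkl','rb'));W=cam('wrist',st);T=cam('top');S=cam('side')
c=np.array([(250,305),(352,300),(356,548),(258,550)])/(6,4.6)+(205,125)
for z in(.125,.13):
    P=np.array([plane(*W,x,z) for x in c]);print(z,P.mean(0).round(4),np.linalg.norm(P-np.roll(P,1,0),axis=1).round(4))
    d=(P[3]+P[2]-P[0]-P[1]);print('handle yaw',np.degrees(np.arctan2(d[1],d[0])))
print(tri((*W,c.mean(0)),(*T,np.array([178,208])/10+(125,135))),tri((*W,c.mean(0)),(*S,np.array([193,140])/7+(145,265))))
c=np.array([(70,42),(537,57),(503,386),(72,378)])/(6,4.6)+(205,125)
P=np.array([plane(*W,x,.004) for x in c]);print('holder',P.mean(0).round(4),np.linalg.norm(P-np.roll(P,1,0),axis=1).round(4),[np.degrees(np.arctan2(*(P[i]-P[i-1])[1::-1])).round(1) for i in range(4)])
st=pickle.load(open('w1.pkl','rb'));W1=cam('wrist',st)
h=np.array([(664,280),(450,523),(122,373),(317,100)])/(4.5,3.7)+(150,115)
t=np.array([(583,232),(726,237),(721,380),(579,377)])/3.8+(90,85)
P=np.array([plane(*W1,x,.047) for x in h]);print(P.round(4),P.mean(0))
for i in range(4):print(tri((*W1,h[i]),(*T,t[i])))
for p,q in((0,3),(1,2),(0,1),(3,2)):
    d=P[p]-P[q];print(np.linalg.norm(d).round(4),np.degrees(np.arctan2(d[1],d[0])).round(2))
goto([.609,.2613,.11],58)
E
```

```text
0.125 [0.6106 0.2619 0.125 ] [0.0426 0.012  0.0431 0.0124]
handle yaw -30.802116574145728
0.13 [0.6086 0.2631 0.13  ] [0.0415 0.0117 0.0419 0.012 ]
handle yaw -30.802116574145792
(array([0.60963805, 0.26181583, 0.12415147]), np.float64(0.0014118181049937882)) (array([0.60783703, 0.26347145, 0.12958229]), np.float64(0.0006813553717679136))
holder [0.6094 0.2626 0.004 ] [0.0858 0.0851 0.0845 0.0857] [np.float64(145.8), np.float64(55.6), np.float64(-33.7), np.float64(-123.5)]
[[ 0.6453  0.0138  0.047 ]
 [ 0.6424 -0.0858  0.047 ]
 [ 0.5428 -0.0823  0.047 ]
 [ 0.5454  0.0175  0.047 ]] [ 0.59397679 -0.03423518  0.047     ]
(array([0.6463074 , 0.01318978, 0.04403721]), np.float64(0.00010524442685377995))
(array([ 0.64249938, -0.08615515,  0.04640582]), np.float64(7.693335326750291e-05))
(array([ 0.54273836, -0.08197206,  0.04764872]), np.float64(0.00019325787120607905))
(array([0.5453689 , 0.01613146, 0.04005069]), np.float64(0.00014890513774734986))
0.1 -2.13
0.0996 -2.0
0.0996 88.3
0.0998 88.5
clock 2.75 pos [0.6094 0.2591 0.1905] yd 57.86 shift [ 8.05  0.17 -0.15] turn [-0.002  0.     0.001] tilt [ 1.      0.0011 -0.    ]
```

Emit:
step_arm:
  targets:
    - [[2,0.24,-0.26,-0.023,0,0,0.6],[5,0.24,-0.26,-0.023,0,0,0.6],[7.95,0.24,-0.26,-0.023,0,0,0.5],[7.95,0.24,-0.26,-0.023,0,0,0.4],[7.95,0.24,-0.26,-0.023,0,0,0],[7.95,0.24,-0.26,-0.023,0,0,0],[7.95,0.24,-0.26,-0.023,0,0,0],[7.95,0.24,-0.26,-0.023,0,0,0]]
  grip_force: 80

```text
clock: 3.55
position: [0.6093, 0.2625, 0.1127]
tool_rot: [0.264, 1.569, -0.275]
force: [-0.3, -2.6, 7.8]
grip_width: 0.012
```

```bash
python3 - <<'E'
from h import *
import pickle
st=bot.observe();print(st['clock'],st['position'],yd(st),abs(st['qd']).max(),st['grip_width'],st['force'],st['moment'])
im=eyes.grab_frame('wrist')[:,:,::-1];cv2.imwrite('pics/w3.png',im);pickle.dump(st,open('w3.pkl','wb'))
E
```

```text
3.55 [0.60931524 0.26246683 0.11274725] 59.15315478608373 0.002062456535592944 0.012029074642327766 [-0.27915192 -2.59013693  7.83702004] [-0.59915376  0.08654458 -0.03165198]
```

View pics/w3.png

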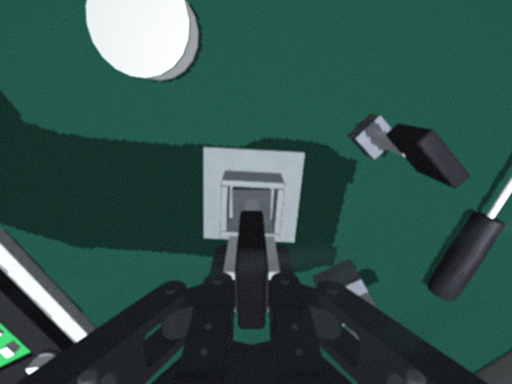

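```bash
python3 - <<'E'
from h import *
import pickle
st=pickle.load(open('w1.pkl','rb'));W1=cam('wrist',st)
for n,c in (('s1',[(668,233),(718,278),(655,325),(606,280)]),('s4',[(298,48),(378,78),(335,150),(262,112)])):
    P=np.array([plane(*W1,np.array(x)/(4.5,3.7)+(150,115),.047) for x in c])
    d=P-np.roll(P,1,0);print(n,P.mean(0).round(4),np.linalg.norm(d,axis=1).round(4),(np.degrees(np.arctan2(d[:,1],d[:,0]))%90).round(1))
goto([.6453,.0138,.175],30);goto([.609,.262,.175],59)
E
```

```text
s1 [0.6447 0.0136 0.047 ] [0.0207 0.0193 0.0212 0.0194] [75.9 73.7 76.3 72.2]
s4 [0.5453 0.0183 0.047 ] [0.0201 0.02   0.0232 0.0201] [ 3.4  6.1  3.2 87.4]
clock 3.6 pos [0.6093 0.2625 0.1127] yd 59.16 shift [ -6.21 -19.5   15.85] turn [ 0.509  0.002 -0.001] tilt [ 1.0e+00 -4.0e-04 -1.8e-03]
clock 3.6 pos [0.6093 0.2625 0.1127] yd 59.16 shift [-6.23 -0.06  0.01] turn [ 0.003  0.002 -0.   ] tilt [ 1.0e+00 -4.0e-04 -1.8e-03]
```

```bash
python3 - <<'E'
from h import *
goto([.6461,.0135,.17],74.7)
E
```

```text
clock 3.6 pos [0.6093 0.2625 0.1127] yd 59.16 shift [ -5.71 -19.49  15.94] turn [-0.271  0.002 -0.   ] tilt [ 1.0e+00 -4.0e-04 -1.8e-03]
```

Emit:
step_arm:
  targets:
    - [[-2,0,0,0,0,0,0],[-5,0,0,0,0,0,0],[-6,-3,2.5,-0.05,0.002,0,0],[-6,-8,6.5,-0.15,0.002,0,0],[-6,-13,10.6,-0.27,0.002,0,0],[-5.7,-17.5,14.3,-0.27,0.002,0,0],[-5.7,-19.5,15.9,-0.27,0.002,0,0],[-5.7,-19.5,15.9,-0.27,0.002,0,0],[-5.7,-19.5,15.9,-0.27,0.002,0,0]]

```text
clock: 4.5
position: [0.6461, 0.0103, 0.1702]
tool_rot: [-1.031, 1.57, -1.304]
force: [0.4, 0.3, -3.0]
grip_width: 0.0121
```

```bash
cat >> h.py <<'E'
import pickle
def snap(name):
    st=bot.observe();im=eyes.grab_frame('wrist')[:,:,::-1];cv2.imwrite(f'pics/{name}.png',im);pickle.dump(st,open(name+'.pkl','wb'))
    print('clock',round(st['clock'],2),'pos',st['position'].round(4),'yd',round(yd(st),2),'qd',abs(st['qd']).max().round(3),'F',st['force'].round(2),'M',st['moment'].round(3),'q7',st['qpos'][6].round(2));return im,st
E
python3 - <<'E'
from h import *
im,st=snap('w4')
cv2.imwrite('pics/w4c.png',cv2.resize(im[120:330,100:420],None,fx=2.5,fy=2.5,interpolation=cv2.INTER_CUBIC))
E
```

```text
clock 4.5 pos [0.6461 0.0103 0.1702] yd 74.37 qd 0.056 F [ 0.41  0.25 -2.98] M [ 0.072  0.012 -0.004] q7 0.75
```

View pics/w4c.png

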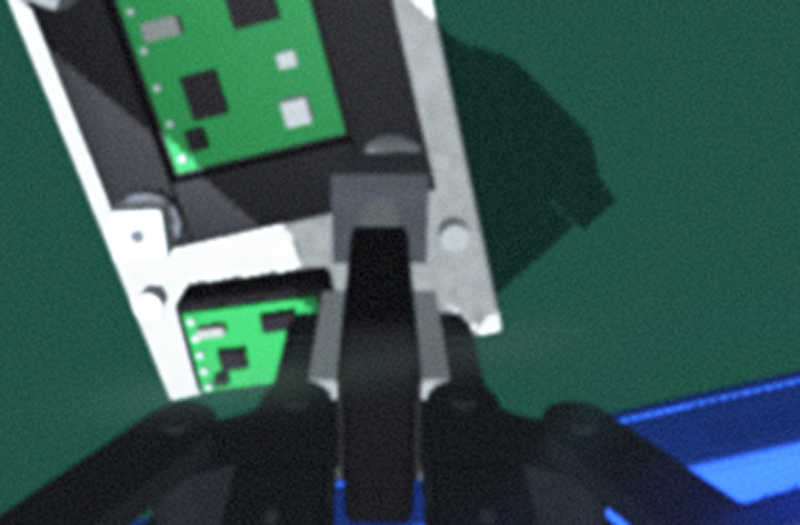

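```bash
python3 - <<'E'
import cv2,numpy as np
im=cv2.imread('pics/w4.png')[170:245,215:295].astype(float)
im=255*(im/255)**.6
cv2.imwrite('pics/w4d.png',cv2.resize(im.astype('uint8'),None,fx=8,fy=8,interpolation=cv2.INTER_CUBIC))
E
```

```text
(no output)
```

View pics/w4d.png

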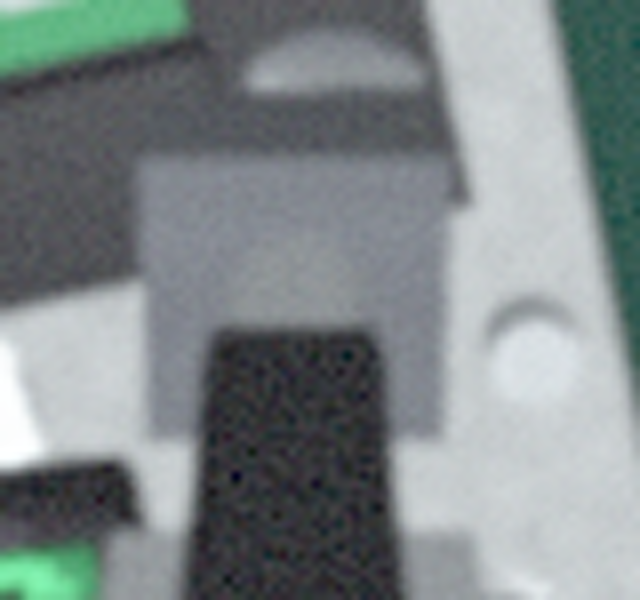

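```bash
python3 - <<'E'
from h import *
st=pickle.load(open('w4.pkl','rb'));W=cam('wrist',st)
c=np.array([(137,155),(450,155),(440,437),(150,437)])/8+(215,170)
m=R.from_euler('xyz',st['tool_rot']).as_matrix()
for z in (.0835,.0865,.0895):
    P=np.array([plane(*W,x,z) for x in c]);d=np.linalg.norm(P-np.roll(P,1,0),axis=1)
    print(z,P.mean(0).round(4),d.round(4),'tool',((P-st['position'])@m*1000).round(1).tolist(),((P.mean(0)-st['position'])@m*1000).round(1))
# flange visible: far edge
E
```

```text
0.0835 [0.6458 0.0101 0.0835] [0.0306 0.0308 0.0305 0.0298] tool [[86.7, -15.6, -15.5], [86.7, 15.2, -15.5], [86.7, 14.9, 15.0], [86.7, -14.9, 15.0]] [86.7 -0.1 -0.2]
0.0865 [0.6447 0.0105 0.0865] [0.0301 0.0303 0.0301 0.0294] tool [[83.7, -15.4, -16.5], [83.7, 14.9, -16.5], [83.7, 14.7, 13.6], [83.7, -14.7, 13.6]] [83.7 -0.1 -1.5]
0.0895 [0.6435 0.0108 0.0895] [0.0297 0.0299 0.0297 0.0289] tool [[80.7, -15.1, -17.5], [80.7, 14.7, -17.5], [80.7, 14.4, 12.1], [80.7, -14.5, 12.2]] [80.7 -0.1 -2.7]
```

```bash
python3 - <<'E'
from h import *
goto([.6461,.0135,.160],74.7)
E
```

```text
clock 4.55 pos [0.6458 0.0128 0.1704] yd 74.52 shift [1.04 0.07 0.01] turn [-0.003  0.    -0.   ] tilt [ 1.e+00 -4.e-04 -3.e-04]
```

Emit:
step_arm:
  targets:
    - [[1.0,0.07,0,-0.003,0,0,0],[1.0,0.07,0,-0.003,0,0,0],[1.0,0.07,0,-0.003,0,0,0]]

```text
clock: 4.85
position: [0.6457, 0.0148, 0.1601]
tool_rot: [2.366, 1.57, 2.101]
force: [0.4, -0.5, -2.4]
grip_width: 0.012
```

```bash
python3 - <<'E'
from h import *
im,st=snap('w5')
s=eyes.grab_frame('side')[:,:,::-1];cv2.imwrite('pics/s5.png',s);t=eyes.grab_frame('top')[:,:,::-1];cv2.imwrite('pics/t5.png',t)
a=cv2.resize(s[150:240,150:250],(500,450),interpolation=cv2.INTER_CUBIC)
b=cv2.resize(im[160:250,210:300],(300,300),interpolation=cv2.INTER_CUBIC)
o=np.zeros((450,800,3),'uint8');o[:,:500]=a;o[:300,500:]=b
cv2.imwrite('pics/m5.png',o)
E
```

```text
clock 4.85 pos [0.6457 0.0148 0.1601] yd 74.8 qd 0.009 F [ 0.36 -0.49 -2.36] M [-0.066 -0.006  0.014] q7 0.74
```

View pics/m5.png

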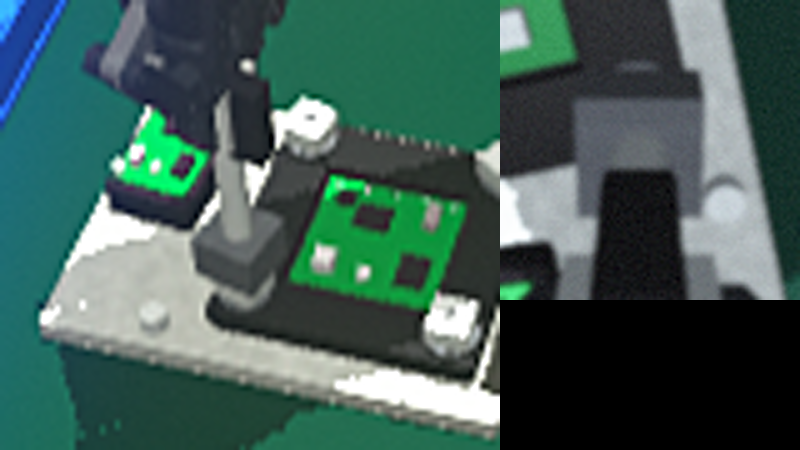

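Emit:
step_arm:
  targets:
    - [[0.0,-0.11,0.07,0,0,0,0],[0.3,-0.11,0.07,0,0,0,0],[0.6,-0.11,0.07,0,0,0,0],[0.8,-0.11,0.07,0,0,0,0]]

```text
clock: 5.4
position: [0.6467, 0.013, 0.1526]
tool_rot: [0.768, 1.57, 0.502]
force: [0.5, 1.2, -1.7]
grip_width: 0.012
```

Emit:
step_arm:
  targets:
    - [[0.2,0,0,0,0,0,0],[0.4,0,0,0,0,0,0],[0.4,0,0,0,0,0,0]]

```text
clock: 5.7
position: [0.6466, 0.0132, 0.1482]
tool_rot: [1.115, 1.57, 0.849]
force: [0.2, 1.6, -2.9]
grip_width: 0.0124
```

```bash
python3 - <<'E'
from h import *
im,st=snap('w6')
s=eyes.grab_frame('side')[:,:,::-1];cv2.imwrite('pics/s6.png',s)
a=cv2.resize(s[150:240,150:250],(500,450),interpolation=cv2.INTER_CUBIC)
b=cv2.resize(im[160:250,210:300],(300,300),interpolation=cv2.INTER_CUBIC)
o=np.zeros((450,800,3),'uint8');o[:,:500]=a;o[:300,500:]=b
cv2.imwrite('pics/m6.png',o)
E
```

```text
clock 5.7 pos [0.6466 0.0132 0.1482] yd 74.74 qd 0.004 F [ 0.17  1.62 -2.92] M [ 0.374 -0.178 -0.025] q7 0.74
```

View pics/m6.png

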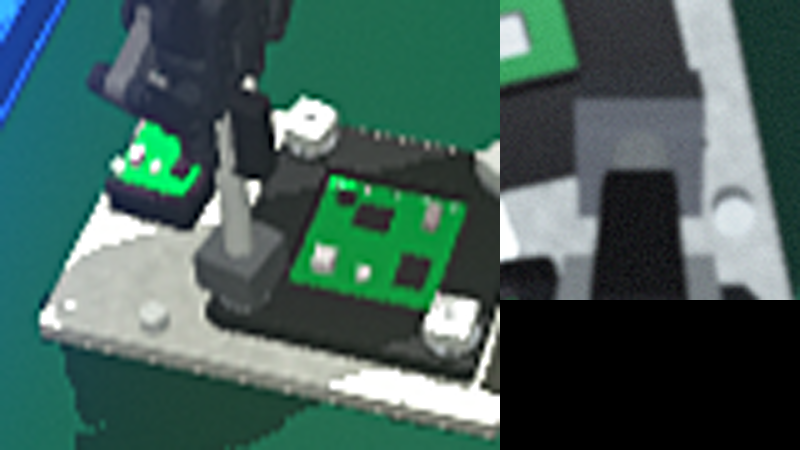

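Emit:
step_arm:
  targets:
    - [[0,-0.01,0,0.13,0,0,0],[0,-0.02,0,0.26,0,0,0],[0,-0.03,-0.01,0.39,0,0,0],[0,-0.04,-0.01,0.52,0,0,0],[0,-0.05,-0.02,0.65,0,0,0],[0,-0.06,-0.03,0.78,0,0,0],[0,-0.07,-0.03,0.88,0,0,0],[0,-0.07,-0.03,0.88,0,0,0]]

```text
clock: 6.6
position: [0.6456, 0.0128, 0.1481]
tool_rot: [3.069, 1.57, 1.922]
force: [-0.9, 1.9, -8.6]
grip_width: 0.012
```

```bash
python3 - <<'E'
from h import *
im,st=snap('w7')
cv2.imwrite('pics/w7c.png',cv2.resize(im[60:330,50:450],None,fx=2,fy=2,interpolation=cv2.INTER_CUBIC))
E
```

```text
clock 6.6 pos [0.6456 0.0128 0.1481] yd 24.25 qd 0.109 F [-0.86  1.94 -8.56] M [0.523 0.136 0.064] q7 -0.02
```

View pics/w7c.png

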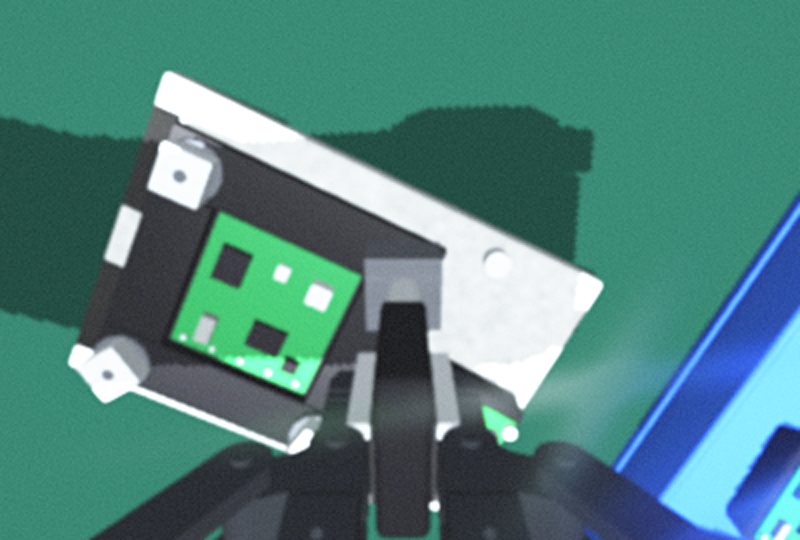

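```bash
python3 - <<'E'
from h import *
im=cv2.imread('pics/w7.png')
o=np.hstack([cv2.resize(im[y:y+50,x:x+50],(400,400),interpolation=cv2.INTER_CUBIC) for x,y in((82,220),(115,125))])
o=(255*(o/255.)**1.8).astype('uint8')
cv2.imwrite('pics/w7d.png',o)
E
```

```text
(no output)
```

View pics/w7d.png

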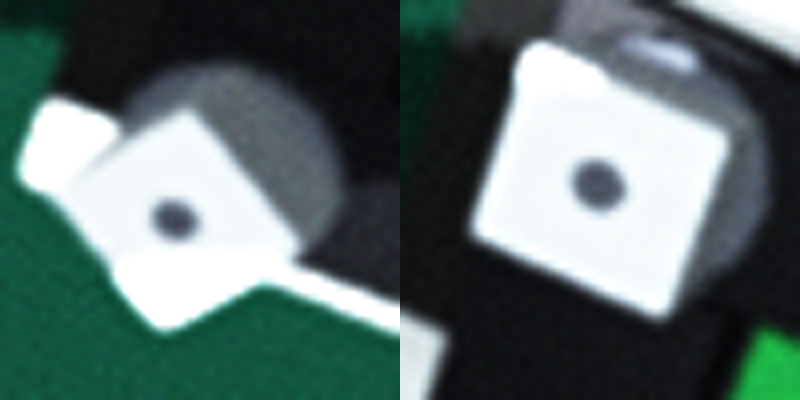

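```bash
python3 - <<'E'
from h import *
st=pickle.load(open('w7.pkl','rb'));W=cam('wrist',st)
for n,c,h,o in (('s3',[(185,108),(302,248),(165,332),(60,190)],(176,220),(82,220)),('s4',[(133,40),(330,130),(265,320),(70,235)],(198,185),(115,125))):
    P=np.array([plane(*W,np.array(x)/8+o,.047) for x in c])
    d=P-np.roll(P,1,0);print(n,P.mean(0).round(4),plane(*W,np.array(h)/8+o,.047).round(4),np.linalg.norm(d,axis=1).round(4),(np.degrees(np.arctan2(d[:,1],d[:,0]))%90).round(1))
goto([.5428,-.0823,.168],-25)
print(np.array([.5428,-.0823])-[.6454,.0133])
E
```

```text
s3 [ 0.5426 -0.0831  0.047 ] [ 0.5424 -0.0832  0.047 ] [0.0189 0.0205 0.0207 0.0204] [57.2 54.2 56.5 49.1]
s4 [0.5458 0.0176 0.047 ] [0.5457 0.0173 0.047 ] [0.0213 0.0203 0.0212 0.0205] [89.1 88.7 89.7 89. ]
clock 6.65 pos [0.6457 0.0127 0.1481] yd 24.47 shift [ -2.   -13.3    4.39] turn [ 0.863 -0.001  0.   ] tilt [ 1.e+00 -1.e-04  6.e-04]
[-0.1026 -0.0956]
```

```bash
cat >> h.py <<'E'
def key(p,z,ydeg,off=-.0009):
    a=np.radians(ydeg);goto([p[0]-off*np.sin(a),p[1]+off*np.cos(a),z],ydeg)
E
python3 - <<'E'
from h import *
key([.5426,-.0827],.168,55)
E
```

```text
clock 6.65 pos [0.6457 0.0127 0.1481] yd 24.47 shift [ -2.   -13.29   4.49] turn [-0.533 -0.001 -0.   ] tilt [ 1.e+00 -1.e-04  6.e-04]
```

Emit:
step_arm:
  targets:
    - [[-0.3,0,0,-0.08,0,0,0],[-1.5,0,0,-0.1,0,0,0],[-2.2,0,0,-0.1,0,0,0],[-2.2,-4,1.3,-0.2,0,0,0],[-2.2,-8.5,2.9,-0.35,0,0,0],[-2.1,-12,4,-0.5,0,0,0],[-2,-13.3,4.5,-0.533,0,0,0],[-2,-13.3,4.5,-0.533,0,0,0],[-2,-13.3,4.5,-0.533,0,0,0]]

```text
clock: 7.55
position: [0.544, -0.0834, 0.1689]
tool_rot: [0.883, 1.569, 0.27]
force: [-0.3, -1.3, -2.6]
grip_width: 0.012
```

```bash
python3 - <<'E'
from h import *
im,st=snap('w8')
cv2.imwrite('pics/w8c.png',cv2.resize(im[40:310,100:500],None,fx=2,fy=2,interpolation=cv2.INTER_CUBIC))
key([.5426,-.0827],.149,55)
E
```

```text
clock 7.55 pos [ 0.544  -0.0834  0.1689] yd 54.89 qd 0.026 F [-0.32 -1.3  -2.59] M [ 0.021  0.015 -0.011] q7 0.57
clock 7.6 pos [ 0.5442 -0.0827  0.1687] yd 54.96 shift [ 1.97 -0.09 -0.04] turn [-0.001  0.001 -0.001] tilt [ 1.0e+00 -1.3e-03 -6.0e-04]
```

View pics/w8c.png

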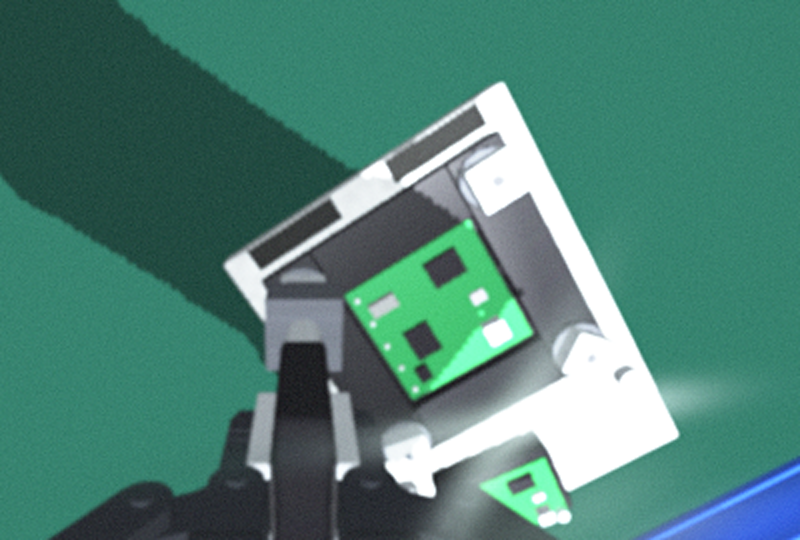

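Emit:
step_arm:
  targets:
    - [[0.8,-0.09,-0.04,0,0,0,0],[1.2,-0.09,-0.04,0,0,0,0],[1.5,-0.09,-0.04,0,0,0,0],[1.6,-0.09,-0.04,0,0,0,0]]

```text
clock: 8.0
position: [0.5433, -0.0829, 0.1521]
tool_rot: [1.625, 1.57, 1.014]
force: [0.1, -0.4, -2.1]
grip_width: 0.0118
```

Emit:
step_arm:
  targets:
    - [[0.2,0,0,0,0,0,0],[0.4,0,0,0,0,0,0]]

```text
clock: 8.2
position: [0.5433, -0.0828, 0.1479]
tool_rot: [1.698, 1.57, 1.087]
force: [0.4, 0.2, -2.9]
grip_width: 0.0123
```

```bash
python3 - <<'E'
from h import *
st=bot.observe();print(st['force'],st['moment'],st['position'],yd(st))
E
```

```text
[ 0.43266603  0.23668868 -2.87975659] [-0.00595086 -0.02551795  0.00688953] [ 0.54332886 -0.08277461  0.14793451] 54.980884698854446
```

Engaged with no contact force. Turning.

Emit:
step_arm:
  targets:
    - [[0,-0.01,0,0.13,0,0,0],[0,-0.02,0,0.26,0,0,0],[0,-0.03,-0.01,0.39,0,0,0],[0,-0.04,-0.01,0.52,0,0,0],[0,-0.05,-0.02,0.65,0,0,0],[0,-0.06,-0.03,0.78,0,0,0],[0,-0.07,-0.03,0.88,0,0,0],[0,-0.07,-0.03,0.88,0,0,0]]

```text
clock: 9.0
position: [0.5422, -0.0832, 0.1475]
tool_rot: [-2.375, 1.57, 2.415]
force: [-2.0, -0.6, -9.1]
grip_width: 0.0122
```

```bash
python3 - <<'E'
from h import *
im,st=snap('w9')
cv2.imwrite('pics/w9c.png',cv2.resize(im[40:310,100:500],None,fx=2,fy=2,interpolation=cv2.INTER_CUBIC))
E
```

```text
clock 9.0 pos [ 0.5422 -0.0832  0.1475] yd 4.47 qd 0.107 F [-1.96 -0.57 -9.06] M [-0.244  0.357  0.157] q7 -0.19
```

View pics/w9c.png

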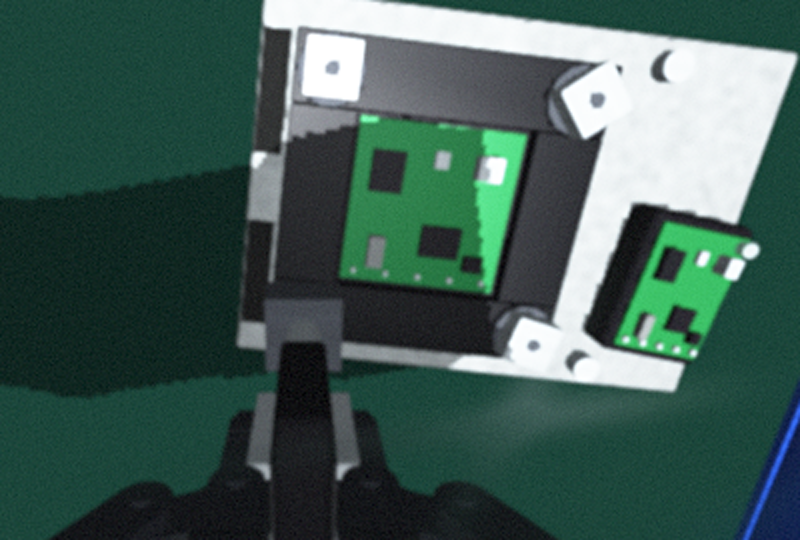

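```bash
python3 - <<'E'
from h import *
im=cv2.imread('pics/w9.png')
O=((242,47),(373,65),(340,190))
o=np.hstack([cv2.resize(im[y:y+50,x:x+50],(266,266),interpolation=cv2.INTER_CUBIC) for x,y in O])
o=(255*(o/255.)**1.5).astype('uint8')
cv2.imwrite('pics/w9d.png',o)
# auto: bright blob contour fits
st=pickle.load(open('w9.pkl','rb'));W=cam('wrist',st)
for n,(x,y) in zip(('s4','s1','s2'),O):
    g=im[y:y+50,x:x+50].min(2);b=cv2.resize(g,None,fx=8,fy=8,interpolation=cv2.INTER_CUBIC)
    _,m=cv2.threshold(b,0,255,cv2.THRESH_OTSU);m[:]=(b>195)*255
    cs,_=cv2.findContours(m,cv2.RETR_EXTERNAL,cv2.CHAIN_APPROX_NONE)
    for c in sorted(cs,key=cv2.contourArea)[-2:]:
        P=np.array([plane(*W,q/8+(x,y),.047)[:2] for q in c[:,0].astype(float)-.0])
        r=cv2.minAreaRect((P*1e4).astype(np.float32));print(n,np.array(r[0])/1e4,np.array(r[1])/10,r[2])
E
```

```text
s4 [0.54578936 0.01961195] [35.83208313 31.74808655] 6.197324275970459
s4 [0.5454877  0.01727903] [21.52992859 21.66040497] 89.20208740234375
s1 [0.64504531 0.01349457] [43.29651794 34.9331665 ] 4.474249362945557
s2 [ 0.64245835 -0.0841985 ] [45.3088623  37.86001282] 4.477980136871338
```

View pics/w9d.png

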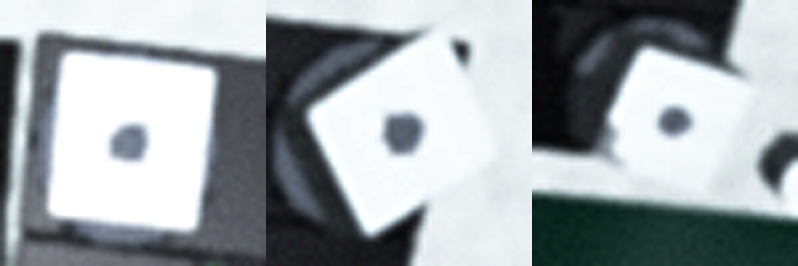

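```bash
python3 - <<'E'
from h import *
st=pickle.load(open('w9.pkl','rb'));W=cam('wrist',st)
for n,c,h,o,z in (('s1',[(41,108),(104,237),(229,160),(166,33)],(137,134),(373,65),.0455),('s2',[(113,47),(220,85),(186,190),(78,152)],(142,121),(340,190),.047)):
    P=np.array([plane(*W,np.array(x)/5.32+o,z) for x in c])
    d=P-np.roll(P,1,0);print(n,P.mean(0).round(4),plane(*W,np.array(h)/5.32+o,z).round(4),np.linalg.norm(d,axis=1).round(4),(np.degrees(np.arctan2(d[:,1],d[:,0]))%90).round(1))
for a in(68,-21):key([.6424,-.0858],.168,a)
print(bot.observe()['qpos'].round(2))
E
```

```text
s1 [0.6456 0.0137 0.0455] [0.6458 0.0139 0.0455] [0.0185 0.021  0.0191 0.0204] [35.9 38.5 37.7 40.2]
s2 [ 0.6435 -0.0856  0.047 ] [ 0.6424 -0.086   0.047 ] [0.0186 0.0192 0.0188 0.0199] [84.1 74.6 86.1 74.3]
clock 9.05 pos [ 0.5422 -0.0831  0.1475] yd 4.7 shift [-2.06 10.05  1.13] turn [-1.105e+00 -1.000e-03  0.000e+00] tilt [1.e+00 7.e-04 7.e-04]
clock 9.05 pos [ 0.5422 -0.0831  0.1475] yd 4.7 shift [-2.06  9.93  1.17] turn [ 0.449 -0.001  0.001] tilt [1.e+00 7.e-04 7.e-04]
[ 0.37  0.57 -0.44  1.88  0.34  0.77 -0.18]
```

```bash
python3 - <<'E'
from h import *
a=cv2.imread('pics/w9.png');b=cv2.imread('pics/w8.png');c=cv2.imread('pics/w7.png')
o=np.hstack([cv2.resize(a[70:110,375:415],(400,400),interpolation=cv2.INTER_CUBIC),cv2.resize(a[190:230,345:385],(400,400),interpolation=cv2.INTER_CUBIC)])
o2=np.hstack([cv2.resize(b[195:235,375:415],(400,400),interpolation=cv2.INTER_CUBIC),cv2.resize(b[110:150,325:365],(400,400),interpolation=cv2.INTER_CUBIC)])
o=np.vstack([o,o2])[:600] if False else o
cv2.imwrite('pics/z1.png',(255*np.clip((o/255.-.55)/.45,0,1)**2).astype('uint8'))
cv2.imwrite('pics/z2.png',(255*np.clip((o2/255.-.55)/.45,0,1)**3).astype('uint8'))
E
```

```text
(no output)
```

View pics/z1.png

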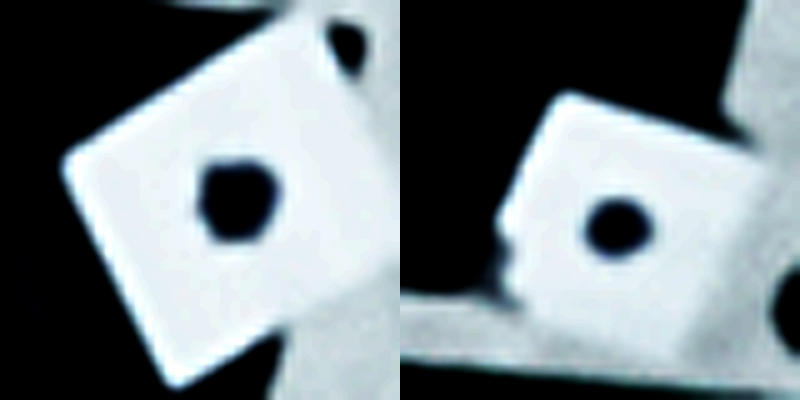

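View pics/z2.png

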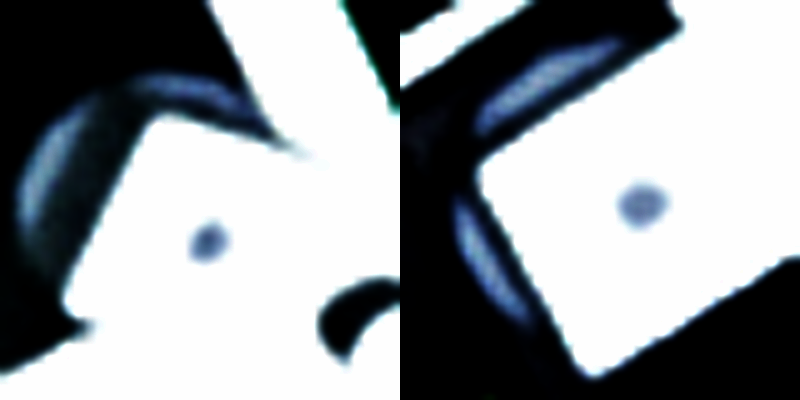

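```bash
python3 - <<'E'
from h import *
A=cam('wrist',pickle.load(open('w9.pkl','rb')));B=cam('wrist',pickle.load(open('w8.pkl','rb')))
for n,W,o,e in (('s1',A,(375,70),[((65,160),(172,385)),((65,160),(280,22)),((172,385),(280,325))]),('s2',A,(345,190),[((165,93),(345,150)),((160,98),(100,215))]),('s1b',B,(375,195),[((165,120),(275,145)),((148,122),(68,295))]),('s4b',B,(325,110),[((80,160),(280,30)),((75,175),(185,370)),((200,375),(390,262))])):
  for p,q in e:
    P,Q=[plane(*W,np.array(v)/10.+o,.046) for v in(p,q)];d=Q-P;print(n,(np.degrees(np.arctan2(d[1],d[0]))%90).round(1),np.linalg.norm(d).round(4))
E
```

```text
s1 38.0 0.0193
s1 37.9 0.0172
s1 34.7 0.0087
s2 76.5 0.017
s2 75.1 0.0115
s1b 41.6 0.0112
s1b 40.1 0.0186
s4b 89.0 0.0191
s4b 88.8 0.0202
s4b 87.4 0.0182
```

Emit:
step_arm:
  targets:
    - [[0,0,0,0.05,0,0,0],[0,0,0,0.09,0,0,0],[0,0,0,0.09,0,0,0]]

```text
clock: 9.35
position: [0.542, -0.0832, 0.1473]
tool_rot: [-2.061, 1.569, 2.646]
force: [-0.8, -0.4, -8.3]
grip_width: 0.0121
```

```bash
python3 - <<'E'
from h import *
st=bot.observe();print(st['force'],st['moment'],yd(st))
key([.6424,-.0858],.168,-14)
E
```

```text
[-0.76509482 -0.39742926 -8.25462373] [-0.14757916  0.28762863  0.14306759] -0.32444400348003183
clock 9.35 pos [ 0.542  -0.0832  0.1473] yd -0.32 shift [-2.08 10.02  0.29] turn [ 0.239 -0.001  0.001] tilt [1.0e+00 1.2e-03 7.0e-04]
```

Emit:
step_arm:
  targets:
    - [[0,0,0,-0.06,0,0,0],[-1.2,0,0,-0.06,0,0,0],[-2.2,0,0,-0.06,0,0,0],[-2.2,2,0,0,0,0,0],[-2.2,6,0.2,0.15,0,0,0],[-2.1,9,0.3,0.24,0,0,0],[-2.1,10,0.3,0.24,0,0,0],[-2.1,10,0.3,0.24,0,0,0]]

```text
clock: 10.15
position: [0.6429, -0.0863, 0.1688]
tool_rot: [-2.677, 1.57, 1.791]
force: [-0.9, -0.1, -2.6]
grip_width: 0.0121
```

```bash
python3 - <<'E'
from h import *
im,st=snap('w10')
cv2.imwrite('pics/w10c.png',cv2.resize(im[40:310,60:460],None,fx=2,fy=2,interpolation=cv2.INTER_CUBIC))
key([.6424,-.0858],.149,-14)
E
```

```text
clock 10.15 pos [ 0.6429 -0.0863  0.1688] yd -14.0 qd 0.063 F [-0.86 -0.12 -2.62] M [0.032 0.052 0.024] q7 -0.42
clock 10.2 pos [ 0.6418 -0.0865  0.1686] yd -13.99 shift [1.96 0.04 0.01] turn [ 0.    -0.001  0.001] tilt [1.0e+00 1.3e-03 6.0e-04]
```

View pics/w10c.png

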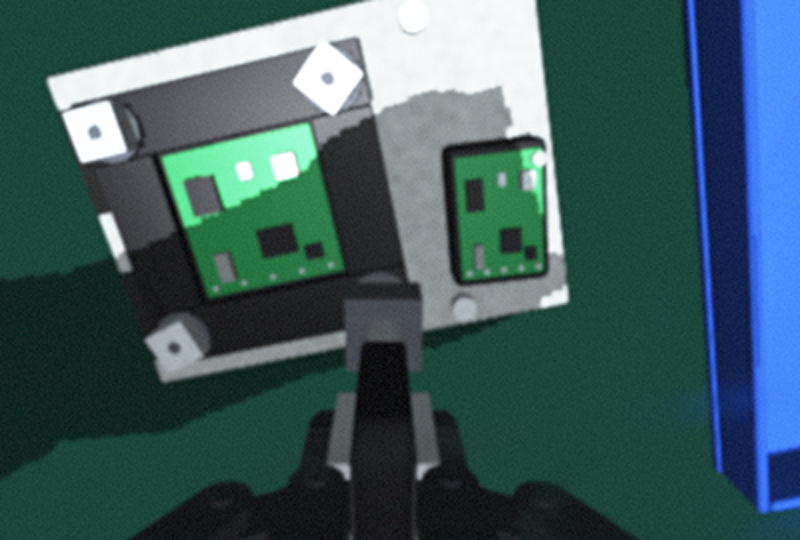

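Clear view: s3 at crop (175,348), s1 (328,78), s4 (95,130); the socket at (383,310) is over s2. I'll measure s1, s3 and s4 with rectangle fits.

```bash
cat >> h.py <<'E'
def heads(name,cents,thr,z=.046,half=16):
    im=cv2.imread(f'pics/{name}.png');W=cam('wrist',pickle.load(open(name+'.pkl','rb')))
    for n,(u,v) in cents.items():
        x,y=int(u-half),int(v-half)
        b=cv2.resize(im[y:y+2*half,x:x+2*half].min(2),None,fx=8,fy=8,interpolation=cv2.INTER_CUBIC)
        m=((b>thr)*255).astype('uint8');m=cv2.morphologyEx(m,cv2.MORPH_CLOSE,np.ones((5,5)))
        cs,_=cv2.findContours(m,cv2.RETR_EXTERNAL,cv2.CHAIN_APPROX_NONE)
        c=max(cs,key=cv2.contourArea)
        P=np.array([plane(*W,(q+.5)/8-.5+(x,y),z)[:2] for q in c[:,0].astype(float)])
        r=cv2.minAreaRect((P*1e4).astype(np.float32));print(n,(np.array(r[0])/1e4).round(4),(np.array(r[1])/10).round(1),'ang',round(r[2]%90,1),'fill',round(cv2.contourArea((P*1e4).astype(np.float32))/(r[1][0]*r[1][1]),2))
E
python3 - <<'E'
from h import *
for t in (150,170,185):
    heads('w10',{'s3':(147.5,214),'s1':(224,79),'s4':(107.5,105)},t)
im=cv2.imread('pics/w10.png')
o=np.hstack([cv2.resize(im[v-20:v+20,u-20:u+20],(260,260),interpolation=cv2.INTER_CUBIC) for u,v in((147,214),(224,79),(107,105))]);cv2.imwrite('pics/z3.png',o)
E
```

```text
s3 [ 0.5411 -0.0833] [20.2 21. ] ang 11.5 fill 0.87
s1 [0.6449 0.0141] [24.1 26. ] ang 75.2 fill 0.76
s4 [0.5448 0.0198] [26.8 21.8] ang 89.3 fill 0.83
s3 [ 0.5471 -0.0849] [2.5 3.4] ang 21.1 fill 0.46
s1 [0.6449 0.0141] [24. 26.] ang 75.2 fill 0.72
s4 [0.5448 0.02  ] [26.5 21.4] ang 89.2 fill 0.82Traceback (most recent call last):
  File "<stdin>", line 3, in <module>
  File "h.py", line 41, in heads
    c=max(cs,key=cv2.contourArea)
ValueError: max() iterable argument is empty
```

```bash
python3 - <<'E'
from h import *
im=cv2.imread('pics/w10.png')
o=np.hstack([cv2.resize(im[v-20:v+20,u-20:u+20],(400,400),interpolation=cv2.INTER_CUBIC) for u,v in((147,214),(224,79))]);cv2.imwrite('pics/z3.png',o)
E
```

```text
(no output)
```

View pics/z3.png

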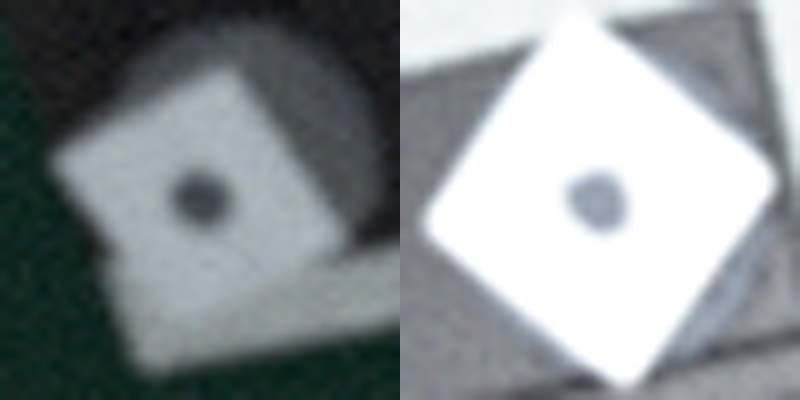

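```bash
python3 - <<'E'
from h import *
A=cam('wrist',pickle.load(open('w10.pkl','rb')))
for n,W,o,e in (('s3',A,(127,194),[((50,155),(230,65)),((235,65),(345,235)),((50,160),(105,240))]),('s1',A,(204,59),[((22,220),(160,25)),((22,225),(225,385)),((235,385),(375,190)),((200,20),(375,180))])):
  for p,q in e:
    P,Q=[plane(*W,np.array(v)/10.+o,.046) for v in(p,q)];d=Q-P;print(n,(np.degrees(np.arctan2(d[1],d[0]))%90).round(1),np.linalg.norm(d).round(4))
E
```

```text
s3 12.7 0.0203
s3 12.0 0.0193
s3 12.4 0.0092
s1 36.8 0.0186
s1 38.7 0.0203
s1 37.8 0.019
s1 35.5 0.0181
```

Emit:
step_arm:
  targets:
    - [[0.8,0.04,0,0,0,0,0],[1.2,0.04,0,0,0,0,0],[1.5,0.04,0,0,0,0,0],[1.6,0.04,0,0,0,0,0]]

```text
clock: 10.6
position: [0.6418, -0.0867, 0.1523]
tool_rot: [-1.845, 1.569, 2.623]
force: [0.0, 0.1, -2.2]
grip_width: 0.0123
```

```bash
python3 - <<'E'
from h import *
st=bot.observe();print(st['force'],st['moment'])
key([.6424,-.0858],.148,-14)
E
```

```text
[ 0.0452293   0.05891977 -2.18820528] [ 0.04314722  0.00519179 -0.00351803]
clock 10.6 pos [ 0.6418 -0.0867  0.1523] yd -14.0 shift [ 0.43  0.04 -0.01] turn [ 0.    -0.001  0.002] tilt [1.0e+00 1.9e-03 5.0e-04]
```

Emit:
step_arm:
  targets:
    - [[0.2,0.04,0,0,0,0,0],[0.43,0.04,0,0,0,0,0]]

```text
clock: 10.8
position: [0.6421, -0.0868, 0.1479]
tool_rot: [-1.85, 1.569, 2.618]
force: [-0.4, -0.4, -2.8]
grip_width: 0.0123
```

Emit:
step_arm:
  targets:
    - [[0,-0.01,0,0.13,0,0,0],[0,-0.02,0,0.27,0,0,0],[0,-0.03,-0.01,0.41,0,0,0],[0,-0.04,-0.01,0.55,0,0,0],[0,-0.05,-0.02,0.69,0,0,0],[0,-0.06,-0.03,0.83,0,0,0],[0,-0.07,-0.04,0.96,0,0,0],[0,-0.08,-0.04,1.0,0,0,0],[0,-0.08,-0.04,1.0,0,0,0]]

```text
clock: 11.7
position: [0.6409, -0.0857, 0.1472]
tool_rot: [-0.661, 1.567, 2.807]
force: [-0.8, 1.1, -10.1]
grip_width: 0.012
```

```bash
python3 - <<'E'
from h import *
im,st=snap('w11')
cv2.imwrite('pics/w11c.png',cv2.resize(im[40:310,60:460],None,fx=2,fy=2,interpolation=cv2.INTER_CUBIC))
key([.5456,.0174],.168,-1)
key([.5456,.0174],.168,-91)
E
```

```text
clock 11.7 pos [ 0.6409 -0.0857  0.1472] yd -71.29 qd 0.051 F [ -0.8    1.06 -10.1 ] M [0.275 0.251 0.053] q7 -1.26
clock 11.75 pos [ 0.6409 -0.0858  0.1473] yd -71.19 shift [ -2.03 -12.76   5.73] turn [-1.225e+00  1.000e-03  3.000e-03] tilt [ 1.      0.0021 -0.0025]
clock 11.75 pos [ 0.6409 -0.0858  0.1473] yd -71.19 shift [ -2.03 -12.88   5.79] turn [0.346 0.003 0.002] tilt [ 1.      0.0021 -0.0025]
```

View pics/w11c.png

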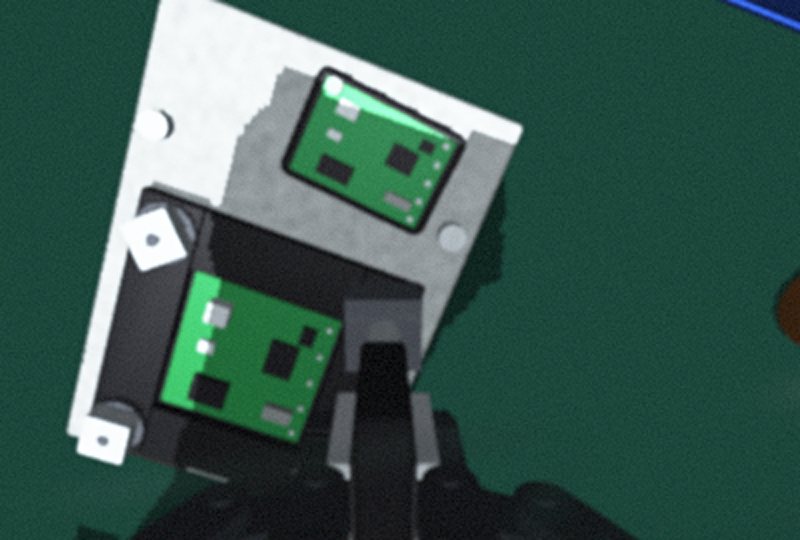

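Emit:
step_arm:
  targets:
    - [[0,0,0,-0.08,0,0,0],[-1.2,0,0,-0.1,0,0,0],[-2.2,0,0,-0.1,0,0,0],[-2.2,-3,1.4,-0.24,0,0,0],[-2.2,-7,3.1,-0.38,0,0,0],[-2.1,-10.5,4.7,-0.52,0,0,0],[-2.1,-12.8,5.7,-0.66,0,0,0],[-2,-12.8,5.7,-0.8,0,0,0],[-2,-12.8,5.7,-0.94,0,0,0],[-2,-12.8,5.7,-1.08,0,0,0]]

```text
clock: 12.75
position: [0.5464, 0.0168, 0.1691]
tool_rot: [-2.074, 1.57, 2.48]
force: [-0.2, -0.9, -2.3]
grip_width: 0.0121
```

```bash
python3 - <<'E'
from h import *
key([.5456,.0174],.165,-1)
E
```

```text
clock 12.75 pos [0.5464 0.0168 0.1691] yd -9.07 shift [ 0.41 -0.08  0.05] turn [-0.141 -0.001  0.001] tilt [1.e+00 1.e-03 5.e-04]
```

Emit:
step_arm:
  targets:
    - [[0.4,-0.06,0,-0.141,0,0,0],[0.4,-0.06,0,-0.141,0,0,0],[0.4,-0.06,0,-0.141,0,0,0]]

```text
clock: 13.05
position: [0.5462, 0.0166, 0.1659]
tool_rot: [3.038, 1.57, 1.444]
force: [-0.9, -0.2, -2.8]
grip_width: 0.0123
```

```bash
python3 - <<'E'
from h import *
im,st=snap('w12')
cv2.imwrite('pics/w12c.png',cv2.resize(im[40:310,112:512],None,fx=2,fy=2,interpolation=cv2.INTER_CUBIC))
key([.5456,.0174],.152,-1)
E
```

```text
clock 13.05 pos [0.5462 0.0166 0.1659] yd -1.32 qd 0.01 F [-0.85 -0.18 -2.82] M [-0.061  0.021  0.051] q7 -0.44
clock 13.1 pos [0.5462 0.0167 0.1658] yd -1.29 shift [ 1.38 -0.06  0.03] turn [-0.005 -0.    -0.   ] tilt [ 1.e+00 -0.e+00  5.e-04]
```

View pics/w12c.png

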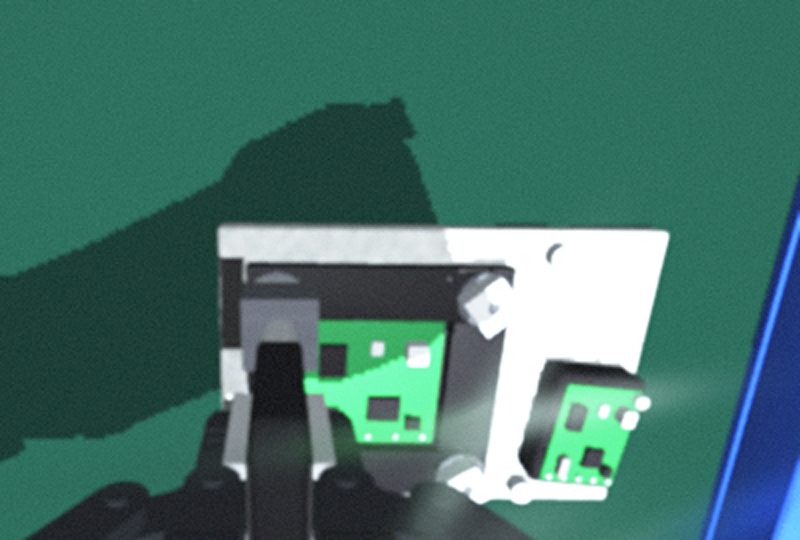

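Emit:
step_arm:
  targets:
    - [[0.4,-0.08,0.03,0,0,0,0],[0.8,-0.08,0.03,0,0,0,0],[1.2,-0.08,0.03,0,0,0,0],[1.35,-0.08,0.03,0,0,0,0]]

```text
clock: 13.5
position: [0.5451, 0.0165, 0.1517]
tool_rot: [-2.048, 1.57, 2.641]
force: [0.3, -0.8, -3.4]
grip_width: 0.012
```

```bash
python3 - <<'E'
from h import *
st=bot.observe();print(st['force'],st['moment'])
key([.5456,.0174],.148,-1)
E
```

```text
[ 0.26926367 -0.76111343 -3.36437188] [ 0.03740464 -0.01041765 -0.07392001]
clock 13.5 pos [0.5451 0.0165 0.1517] yd -1.3 shift [ 0.37  0.05 -0.  ] turn [-0.005 -0.     0.001] tilt [1.e+00 8.e-04 4.e-04]
```

Emit:
step_arm:
  targets:
    - [[0.2,0.03,0,0,0,0,0],[0.4,0.03,0,0,0,0,0]]

```text
clock: 13.7
position: [0.5454, 0.0165, 0.1474]
tool_rot: [-1.997, 1.57, 2.693]
force: [-0.0, -0.5, -2.7]
grip_width: 0.012
```

Emit:
step_arm:
  targets:
    - [[0,-0.01,0,0.13,0,0,0],[0,-0.02,0,0.27,0,0,0],[0,-0.03,-0.01,0.41,0,0,0],[0,-0.04,-0.01,0.55,0,0,0],[0,-0.05,-0.02,0.69,0,0,0],[0,-0.06,-0.03,0.83,0,0,0],[0,-0.07,-0.04,0.96,0,0,0],[0,-0.08,-0.04,1.0,0,0,0],[0,-0.08,-0.04,1.0,0,0,0]]

```text
clock: 14.6
position: [0.5442, 0.0173, 0.1469]
tool_rot: [-0.743, 1.569, 2.946]
force: [-0.8, 1.2, -10.8]
grip_width: 0.0119
```

```bash
python3 - <<'E'
from h import *
im,st=snap('w13')
cv2.imwrite('pics/w13c.png',cv2.resize(im[40:310,60:460],None,fx=2,fy=2,interpolation=cv2.INTER_CUBIC))
key([.6454,.0137],.168,37.5)
key([.6454,.0137],.168,-52.5)
E
```

```text
clock 14.6 pos [0.5442 0.0173 0.1469] yd -58.61 qd 0.049 F [ -0.84   1.22 -10.82] M [0.402 0.164 0.13 ] q7 -1.27
clock 14.65 pos [0.5442 0.0172 0.147 ] yd -58.52 shift [-2.12  5.67 -8.45] turn [-1.676 -0.     0.002] tilt [ 1.      0.0014 -0.0015]
clock 14.65 pos [0.5442 0.0172 0.147 ] yd -58.52 shift [-2.12  5.59 -8.35] turn [-0.105  0.001  0.001] tilt [ 1.      0.0014 -0.0015]
```

View pics/w13c.png

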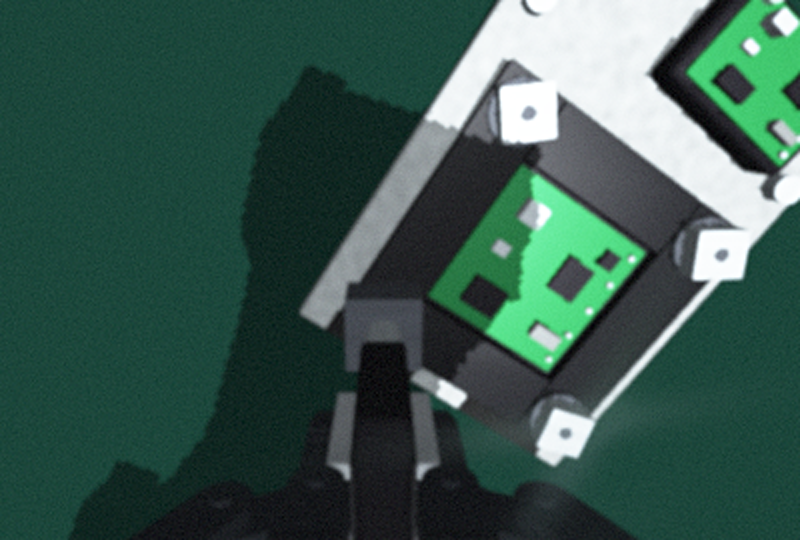

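```bash
python3 - <<'E'
from h import *
for t in (150,200,215):
  for n,c in {'s1':(324,96),'s2':(420,167.5),'s3':(343,256.5)}.items(): 
    try: heads('w13',{n:c},t,.0455)
    except ValueError: print(n,'none')
im=cv2.imread('pics/w13.png')
o=np.hstack([cv2.resize(im[v-20:v+20,u-20:u+20],(266,266),interpolation=cv2.INTER_CUBIC) for u,v in((324,96),(420,167),(343,256))]);cv2.imwrite('pics/z4.png',(255*np.clip((o/255.-.3)/.7,0,1)**2).astype('uint8'))
E
```

```text
s1 [0.6455 0.0139] [22.4 22.5] ang 37.4 fill 0.92
s2 [ 0.6424 -0.0861] [26.7 22.3] ang 32.7 fill 0.81
s3 [ 0.5413 -0.083 ] [33.8 21.4] ang 13.8 fill 0.73
s1 [0.6458 0.0139] [21.6 22.2] ang 37.5 fill 0.91
s2 [ 0.6425 -0.0862] [26.7 21.7] ang 32.8 fill 0.76
s3 [ 0.5384 -0.0837] [27.3 20.2] ang 14.0 fill 0.82
s1 [0.6459 0.0138] [21.4 22.1] ang 38.4 fill 0.9
s2 [ 0.6425 -0.0862] [26.7 21.6] ang 32.9 fill 0.75
s3 [ 0.5386 -0.0837] [26.4 19.7] ang 14.0 fill 0.82
```

View pics/z4.png

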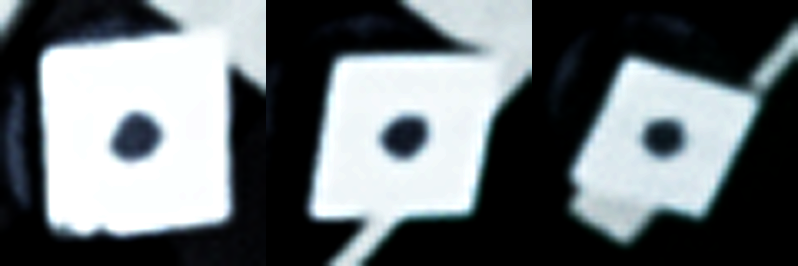

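Emit:
step_arm:
  targets:
    - [[0,0,0,-0.08,0,0,0],[-1.2,0,0,-0.1,0,0,0],[-2.2,0,0,-0.1,0,0,0],[-2.2,1.5,-2,-0.24,0,0,0],[-2.2,3,-4.5,-0.38,0,0,0],[-2.1,4.5,-6.5,-0.52,0,0,0],[-2.1,5.7,-8.4,-0.66,0,0,0],[-2.1,5.7,-8.4,-0.8,0,0,0],[-2.1,5.7,-8.4,-0.94,0,0,0],[-2.1,5.7,-8.4,-1.08,0,0,0]]

```text
clock: 15.65
position: [0.646, 0.0121, 0.1689]
tool_rot: [-1.737, 1.57, 3.038]
force: [-0.3, 0.5, -2.0]
grip_width: 0.0122
```

```bash
python3 - <<'E'
from h import *
key([.6454,.0137],.164,37.5)
E
```

```text
clock 15.65 pos [0.646  0.0121 0.1689] yd 3.59 shift [ 0.49 -0.   -0.09] turn [-0.592 -0.     0.001] tilt [1.e+00 1.e-03 2.e-04]
```

Emit:
step_arm:
  targets:
    - [[0.2,0,-0.09,-0.14,0,0,0],[0.4,0,-0.09,-0.28,0,0,0],[0.5,0,-0.09,-0.42,0,0,0],[0.5,0,-0.09,-0.56,0,0,0],[0.5,0,-0.09,-0.592,0,0,0],[0.5,0,-0.09,-0.592,0,0,0]]

```text
clock: 16.25
position: [0.6462, 0.0126, 0.1646]
tool_rot: [-2.056, 1.57, -2.976]
force: [-0.1, -0.4, -2.3]
grip_width: 0.0119
```

```bash
python3 - <<'E'
from h import *
im,st=snap('w14')
cv2.imwrite('pics/w14c.png',cv2.resize(im[120:310,160:340],None,fx=3,fy=3,interpolation=cv2.INTER_CUBIC))
key([.6454,.0137],.151,37.5)
E
```

```text
clock 16.25 pos [0.6462 0.0126 0.1646] yd 37.3 qd 0.037 F [-0.14 -0.36 -2.34] M [-0.042 -0.015 -0.014] q7 0.19
clock 16.3 pos [0.6462 0.0127 0.1645] yd 37.25 shift [ 1.35  0.   -0.03] turn [-0.004 -0.     0.   ] tilt [1.e+00 4.e-04 2.e-04]
```

View pics/w14c.png

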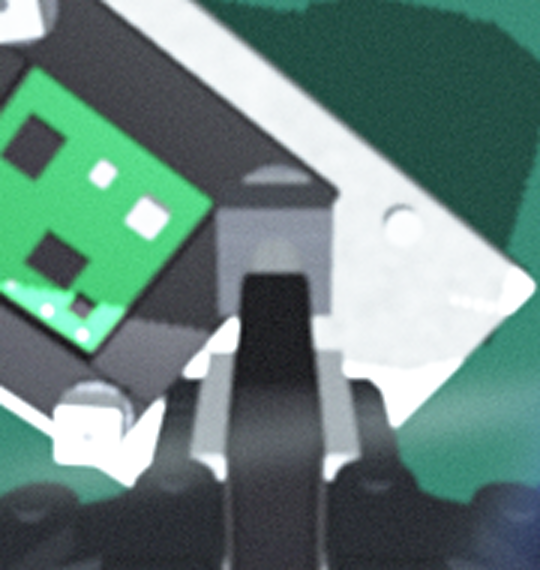

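Emit:
step_arm:
  targets:
    - [[0.4,0,-0.03,0,0,0,0],[0.8,0,-0.03,0,0,0,0],[1.2,0,-0.03,0,0,0,0],[1.35,0,-0.03,0,0,0,0]]

```text
clock: 16.7
position: [0.6457, 0.013, 0.1503]
tool_rot: [-2.095, 1.57, -3.016]
force: [-0.7, 0.4, -2.0]
grip_width: 0.0119
```

```bash
python3 - <<'E'
from h import *
st=bot.observe();print(st['force'],st['moment'])
key([.6454,.0137],.1465,37.5)
E
```

```text
[-0.65175885  0.37780413 -1.99164884] [ 0.02961732 -0.01186804 -0.0197026 ]
clock 16.7 pos [0.6457 0.013  0.1503] yd 37.23 shift [0.38 0.02 0.02] turn [-0.005 -0.001  0.001] tilt [1.0e+00 1.1e-03 6.0e-04]
```

Emit:
step_arm:
  targets:
    - [[0.2,0,0,0,0,0,0],[0.35,-0.01,0,0.12,0,0,0],[0.35,-0.02,0,0.25,0,0,0],[0.35,-0.03,-0.01,0.38,0,0,0],[0.35,-0.04,-0.01,0.5,0,0,0],[0.35,-0.05,-0.02,0.6,0,0,0],[0.35,-0.05,-0.02,0.65,0,0,0],[0.35,-0.05,-0.02,0.65,0,0,0]]

```text
clock: 17.5
position: [0.6449, 0.0131, 0.1463]
tool_rot: [-1.474, 1.569, -3.045]
force: [-0.5, 2.0, -8.2]
grip_width: 0.0121
```

```bash
cat >> h.py <<'E'
def feel(n=4,com=None):
    L=[bot.observe()]
    for i in range(n-1):
        eyes.grab_frame('top');L.append(bot.observe())
    M=np.array([s['moment'] for s in L]);F=np.array([s['force'] for s in L])
    st=L[-1];print('clock',round(st['clock'],2),'pos',st['position'].round(4),'yd',round(yd(st),2),'F',F.mean(0).round(2),'M',M.mean(0).round(3),'Mz',M[:,2].round(3),'tau7',[round(s['joint_efforts'][6],4) for s in L],'q7',st['qpos'][6].round(3))
E
python3 -c "
from h import *
feel()"
```

```text
clock 17.65 pos [0.645  0.013  0.1465] yd 0.09 F [ 0.39  1.78 -9.23] M [ 0.346 -0.142  0.089] Mz [0.099 0.072 0.085 0.1  ] tau7 [np.float64(-1.5714), np.float64(-0.8264), np.float64(-0.3518), np.float64(-0.1526)] q7 -0.37
```

Emit:
step_arm:
  targets:
    - [[0,0,0,0.06,0,0,0],[0,0,0,0.12,0,0,0],[0,0,0,0.12,0,0,0]]

```text
clock: 17.95
position: [0.6448, 0.0131, 0.1463]
tool_rot: [-1.504, 1.569, 3.09]
force: [1.0, 1.3, -9.0]
grip_width: 0.012
```

```bash
python3 -c "
from h import *
feel(3)"
```

```text
clock 18.05 pos [0.6449 0.0131 0.1464] yd -6.64 F [-0.13  1.45 -9.05] M [ 0.338 -0.041  0.105] Mz [0.128 0.085 0.103] tau7 [np.float64(-1.6358), np.float64(-0.8673), np.float64(-0.3516)] q7 -0.469
```

Emit:
step_arm:
  targets:
    - [[0,-0.01,0,0.06,0,0,0],[0,-0.01,0,0.1,0,0,0],[0,-0.01,0,0.1,0,0,0]]

```text
clock: 18.35
position: [0.6447, 0.0131, 0.1463]
tool_rot: [-1.394, 1.569, 3.103]
force: [-0.4, 0.8, -8.5]
grip_width: 0.0121
```

```bash
python3 -c "
from h import *
feel(3)"
```

```text
clock 18.45 pos [0.6447 0.0131 0.1463] yd -12.23 F [ 0.19  1.04 -9.03] M [ 0.353 -0.032  0.07 ] Mz [0.01  0.1   0.101] tau7 [np.float64(-1.1774), np.float64(-0.6071), np.float64(-0.2455)] q7 -0.551
```

Emit:
step_arm:
  targets:
    - [[0,-0.01,0,0.06,0,0,0],[0,-0.01,0,0.1,0,0,0],[0,-0.01,0,0.1,0,0,0]]

```text
clock: 18.75
position: [0.6446, 0.0132, 0.1463]
tool_rot: [-1.296, 1.568, 3.104]
force: [-0.2, 2.0, -9.2]
grip_width: 0.012
```

```bash
python3 -c "
from h import *
feel(3)"
```

```text
clock 18.85 pos [0.6446 0.0131 0.1463] yd -17.82 F [ 0.35  1.49 -9.43] M [ 0.37  -0.074  0.112] Mz [0.078 0.128 0.129] tau7 [np.float64(-1.1847), np.float64(-0.6174), np.float64(-0.2571)] q7 -0.633
```

Emit:
step_arm:
  targets:
    - [[0,-0.01,0,0.05,0,0,0],[0,-0.01,0,0.08,0,0,0],[0,-0.01,0,0.08,0,0,0]]

```text
clock: 19.15
position: [0.6445, 0.0132, 0.1462]
tool_rot: [-1.179, 1.568, -3.14]
force: [0.1, 1.9, -10.3]
grip_width: 0.0121
```

```bash
python3 -c "
from h import *
feel(4)"
```

```text
clock 19.3 pos [0.6445 0.0132 0.1462] yd -22.33 F [  0.49   1.23 -10.1 ] M [ 0.414 -0.133  0.198] Mz [0.2   0.216 0.187 0.19 ] tau7 [np.float64(-0.9618), np.float64(-0.56), np.float64(-0.299), np.float64(-0.1923)] q7 -0.699
```

```bash
python3 -c "
from h import *
key([.5426,-.0829],.168,13.3)"
```

```text
clock 19.3 pos [0.6445 0.0132 0.1462] yd -22.33 shift [-2.16 -5.72 12.84] turn [-0.622  0.     0.002] tilt [ 1.0e+00  2.3e-03 -8.0e-04]
```

Emit:
step_arm:
  targets:
    - [[0,0,0,-0.12,0,0,0],[-0.3,0,0,-0.2,0,0,0],[-1.5,0,0,-0.2,0,0,0],[-2.3,0,0,-0.2,0,0,0],[-2.3,-1.7,4,-0.3,0,0,0],[-2.3,-3.7,8.5,-0.45,0,0,0],[-2.2,-5.2,11.8,-0.6,0,0,0],[-2.2,-5.7,12.8,-0.62,0,0,0],[-2.2,-5.7,12.8,-0.62,0,0,0],[-2.2,-5.7,12.8,-0.62,0,0,0]]

```text
clock: 20.3
position: [0.5442, -0.083, 0.1693]
tool_rot: [-2.186, 1.57, 2.754]
force: [0.4, 0.4, -2.0]
grip_width: 0.0121
```

```bash
python3 - <<'E'
from h import *
im,st=snap('w15')
cv2.imwrite('pics/w15c.png',cv2.resize(im[40:310,100:500],None,fx=2,fy=2,interpolation=cv2.INTER_CUBIC))
key([.5426,-.0829],.151,13.3)
E
```

```text
clock 20.3 pos [ 0.5442 -0.083   0.1693] yd 13.05 qd 0.021 F [ 0.44  0.39 -2.  ] M [ 0.04  -0.007  0.016] q7 -0.03
clock 20.35 pos [ 0.5443 -0.0825  0.169 ] yd 13.12 shift [ 1.8  -0.17  0.09] turn [-0.003 -0.001  0.001] tilt [1.e+00 8.e-04 7.e-04]
```

View pics/w15c.png

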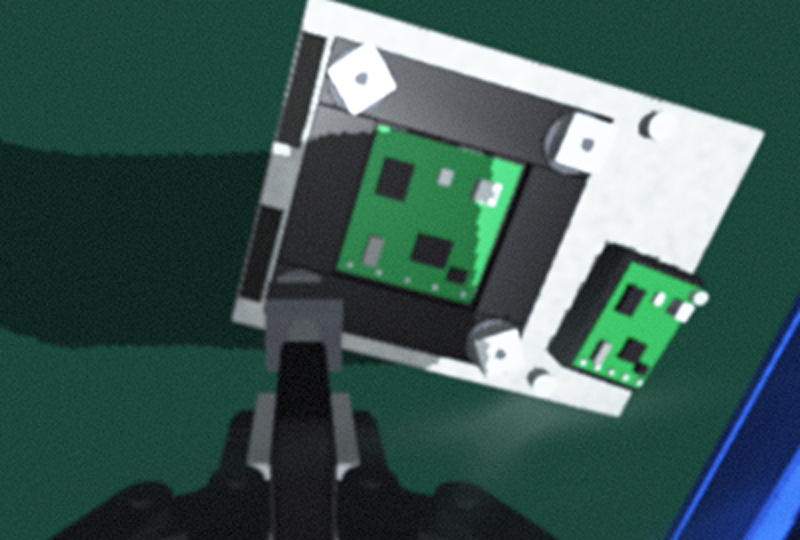

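```bash
python3 - <<'E'
from h import *
for t in (170,200):
  for n,c in {'s1':(393.5,112),'s4':(281,79),'s2':(350,217)}.items(): heads('w15',{n:c},t,.0455,15)
im=cv2.imread('pics/w15.png')
o=np.hstack([cv2.resize(im[v-20:v+20,u-20:u+20],(266,266),interpolation=cv2.INTER_CUBIC) for u,v in((393,112),(281,79),(350,217))]);cv2.imwrite('pics/z5.png',(255*np.clip((o/255.-.3)/.7,0,1)**2).astype('uint8'))
E
```

```text
s1 [0.6456 0.0144] [26.8 24.3] ang 13.0 fill 0.75
s4 [0.5452 0.0175] [22.3 22.7] ang 45.9 fill 0.85
s2 [ 0.6422 -0.0871] [28.9 31.6] ang 18.7 fill 0.69
s1 [0.6457 0.0144] [26.7 24.3] ang 13.0 fill 0.72
s4 [0.5452 0.0175] [21.7 22. ] ang 46.3 fill 0.87
s2 [ 0.6422 -0.0871] [28.8 31.5] ang 18.7 fill 0.64
```

View pics/z5.png

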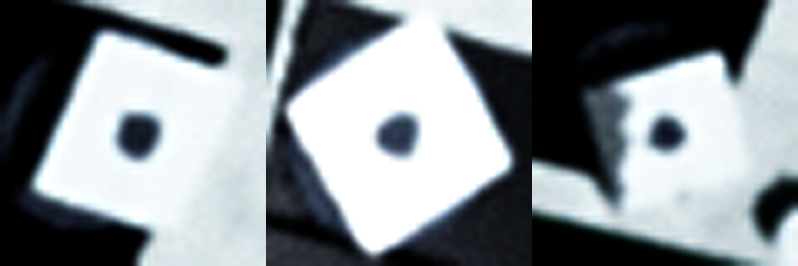

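Emit:
step_arm:
  targets:
    - [[0.8,-0.15,0.08,0,0,0,0],[1.3,-0.16,0.09,0,0,0,0],[1.6,-0.16,0.09,0,0,0,0],[1.8,-0.16,0.09,0,0,0,0]]

```text
clock: 20.75
position: [0.5429, -0.0835, 0.1504]
tool_rot: [-2.163, 1.569, 2.778]
force: [-0.1, 0.2, -3.1]
grip_width: 0.0122
```

```bash
python3 - <<'E'
from h import *
A=cam('wrist',pickle.load(open('w15.pkl','rb')))
for p,q in[((103,35),(35,185)),((108,30),(225,68)),((35,192),(140,225))]:
    P,Q=[plane(*A,np.array(v)/6.65+(373,92),.045) for v in(p,q)];d=Q-P;print('s1',(np.degrees(np.arctan2(d[1],d[0]))%90).round(1),np.linalg.norm(d).round(4))
st=bot.observe();print(st['force'],st['moment'])
key([.5426,-.0829],.1465,13.3)
E
```

```text
s1 85.4 0.0191
s1 86.8 0.0161
s1 86.8 0.0148
[-0.0856744   0.164527   -3.10735189] [0.02359701 0.02517042 0.02104603]
clock 20.75 pos [ 0.5429 -0.0835  0.1504] yd 13.14 shift [ 0.39 -0.01  0.03] turn [-0.003 -0.001  0.001] tilt [1.     0.0015 0.001 ]
```

Emit:
step_arm:
  targets:
    - [[0.2,0,0,0,0,0,0],[0.37,-0.01,0,0.12,0,0,0],[0.37,-0.02,0,0.25,0,0,0],[0.37,-0.03,-0.01,0.38,0,0,0],[0.37,-0.04,-0.01,0.5,0,0,0],[0.37,-0.05,-0.02,0.6,0,0,0],[0.37,-0.05,-0.02,0.64,0,0,0],[0.37,-0.05,-0.02,0.64,0,0,0]]

```text
clock: 21.55
position: [0.5417, -0.0832, 0.1462]
tool_rot: [-1.346, 1.568, 2.955]
force: [-1.0, -0.3, -8.5]
grip_width: 0.012
```

```bash
python3 -c "
from h import *
feel(3)"
```

```text
clock 21.65 pos [ 0.5418 -0.0832  0.1463] yd -23.44 F [-1.09  0.26 -8.81] M [0.127 0.557 0.071] Mz [0.064 0.097 0.052] tau7 [np.float64(-1.3114), np.float64(-0.6881), np.float64(-0.3028)] q7 -0.574
```

Emit:
step_arm:
  targets:
    - [[0,-0.01,0,0.06,0,0,0],[0,-0.01,0,0.1,0,0,0],[0,-0.01,0,0.1,0,0,0]]

```text
clock: 21.95
position: [0.5416, -0.0832, 0.1462]
tool_rot: [-1.302, 1.567, 2.902]
force: [-1.9, 1.2, -8.1]
grip_width: 0.0125
```

```bash
python3 -c "
from h import *
feel(3)"
```

```text
clock 22.05 pos [ 0.5416 -0.0831  0.1462] yd -29.05 F [-1.3   0.84 -8.75] M [0.123 0.441 0.085] Mz [0.044 0.088 0.122] tau7 [np.float64(-1.155), np.float64(-0.609), np.float64(-0.2581)] q7 -0.654
```

Emit:
step_arm:
  targets:
    - [[0,-0.01,0,0.06,0,0,0],[0,-0.01,0,0.09,0,0,0],[0,-0.01,0,0.09,0,0,0]]

```text
clock: 22.35
position: [0.5415, -0.0831, 0.1461]
tool_rot: [-1.202, 1.567, 2.914]
force: [-2.0, 0.5, -9.5]
grip_width: 0.0122
```

```bash
python3 -c "
from h import *
feel(3)"
```

```text
clock 22.45 pos [ 0.5415 -0.0831  0.1461] yd -34.11 F [-1.85  0.87 -9.45] M [0.144 0.37  0.082] Mz [0.07  0.103 0.073] tau7 [np.float64(-0.9093), np.float64(-0.4827), np.float64(-0.214)] q7 -0.727
```

Emit:
step_arm:
  targets:
    - [[0,-0.01,0,0.06,0,0,0],[0,-0.01,0,0.09,0,0,0],[0,-0.01,0,0.09,0,0,0]]

```text
clock: 22.75
position: [0.5414, -0.083, 0.1461]
tool_rot: [-1.082, 1.567, 2.946]
force: [-1.4, 0.4, -9.6]
grip_width: 0.0118
```

```bash
python3 -c "
from h import *
feel(3)"
```

```text
clock 22.85 pos [ 0.5414 -0.083   0.1461] yd -39.17 F [-1.3   0.37 -9.2 ] M [0.204 0.399 0.116] Mz [0.115 0.11  0.123] tau7 [np.float64(-0.9154), np.float64(-0.4875), np.float64(-0.2179)] q7 -0.799
```

Emit:
step_arm:
  targets:
    - [[0,0,0,0.05,0,0,0],[0,-0.01,0,0.07,0,0,0],[0,-0.01,0,0.07,0,0,0]]

```text
clock: 23.15
position: [0.5413, -0.0829, 0.1461]
tool_rot: [-1.008, 1.567, 2.951]
force: [-1.5, 1.2, -9.7]
grip_width: 0.0122
```

```bash
python3 -c "
from h import *
feel(3)"
```

```text
clock 23.25 pos [ 0.5413 -0.0829  0.1461] yd -43.1 F [-1.61  0.87 -9.72] M [0.191 0.342 0.082] Mz [0.056 0.069 0.122] tau7 [np.float64(-0.6771), np.float64(-0.361), np.float64(-0.1705)] q7 -0.855
```

Emit:
step_arm:
  targets:
    - [[0,-0.01,0,0.06,0,0,0],[0,-0.01,0,0.08,0,0,0],[0,-0.01,0,0.08,0,0,0]]

```text
clock: 23.55
position: [0.5412, -0.0828, 0.1461]
tool_rot: [-0.91, 1.567, 2.971]
force: [-1.4, 0.2, -10.4]
grip_width: 0.0122
```

```bash
python3 -c "
from h import *
feel(3)"
```

```text
clock 23.65 pos [ 0.5412 -0.0828  0.1461] yd -47.59 F [-1.08  0.66 -9.77] M [0.214 0.339 0.086] Mz [0.051 0.108 0.1  ] tau7 [np.float64(-0.722), np.float64(-0.3737), np.float64(-0.1718)] q7 -0.919
```

Emit:
step_arm:
  targets:
    - [[0,-0.01,0,0.06,0,0,0],[0,-0.01,0,0.08,0,0,0],[0,-0.01,0,0.08,0,0,0]]

```text
clock: 23.95
position: [0.5412, -0.0827, 0.1461]
tool_rot: [-0.828, 1.567, 2.975]
force: [-1.5, 1.3, -9.3]
grip_width: 0.0117
```

```bash
python3 -c "
from h import *
feel(3)"
```

```text
clock 24.05 pos [ 0.5412 -0.0827  0.1461] yd -52.08 F [-1.19  0.87 -9.2 ] M [0.208 0.354 0.081] Mz [0.083 0.088 0.072] tau7 [np.float64(-0.7182), np.float64(-0.3713), np.float64(-0.1701)] q7 -0.983
```

Emit:
step_arm:
  targets:
    - [[0,-0.01,0,0.06,0,0,0],[0,-0.01,0,0.08,0,0,0],[0,-0.01,0,0.08,0,0,0]]

```text
clock: 24.35
position: [0.5412, -0.0826, 0.1461]
tool_rot: [-0.734, 1.567, 2.99]
force: [-1.3, 0.2, -10.1]
grip_width: 0.012
```

```bash
python3 -c "
from h import *
feel(3)"
```

```text
clock 24.45 pos [ 0.5411 -0.0826  0.1461] yd -56.58 F [-1.27  0.54 -9.57] M [0.242 0.371 0.111] Mz [0.058 0.096 0.178] tau7 [np.float64(-0.7163), np.float64(-0.3701), np.float64(-0.1693)] q7 -1.047
```

Emit:
step_arm:
  targets:
    - [[0,0,0,0.04,0,0,0],[0,0,0,0.06,0,0,0],[0,0,0,0.06,0,0,0]]

```text
clock: 24.75
position: [0.5411, -0.0826, 0.1461]
tool_rot: [-0.674, 1.567, 2.991]
force: [-1.4, 1.2, -10.0]
grip_width: 0.0122
```

```bash
python3 -c "
from h import *
feel(3)"
```

```text
clock 24.85 pos [ 0.5411 -0.0826  0.1461] yd -59.94 F [ -1.15   1.28 -10.11] M [0.29  0.365 0.118] Mz [0.095 0.121 0.14 ] tau7 [np.float64(-0.6754), np.float64(-0.3944), np.float64(-0.2182)] q7 -1.095
```

Emit:
step_arm:
  targets:
    - [[0,0,0,0.04,0,0,0],[0,0,0,0.06,0,0,0],[0,0,0,0.06,0,0,0]]

```text
clock: 25.15
position: [0.5411, -0.0825, 0.1461]
tool_rot: [-0.612, 1.567, 2.994]
force: [-1.3, 1.1, -11.0]
grip_width: 0.0118
```

```bash
python3 -c "
from h import *
feel(3)"
```

```text
clock 25.25 pos [ 0.5411 -0.0825  0.1461] yd -63.32 F [ -0.87   0.95 -10.6 ] M [0.338 0.346 0.204] Mz [0.201 0.213 0.198] tau7 [np.float64(-0.7407), np.float64(-0.4583), np.float64(-0.2809)] q7 -1.142
```

```bash
python3 -c "
from h import *
key([.6425,-.0860],.166,32.7)"
```

```text
clock 25.25 pos [ 0.5411 -0.0825  0.1461] yd -63.32 shift [-2.03  4.95 -8.91] turn [-1.676  0.     0.004] tilt [ 1.      0.0021 -0.003 ]
```

Emit:
step_arm:
  targets:
    - [[0,0,0,-0.12,0,0,0],[-0.3,0,0,-0.2,0,0,0],[-1.5,0,0,-0.2,0,0,0],[-2.3,0,0,-0.25,0,0,0],[-2.3,1.5,-2.7,-0.38,0,0,0],[-2.3,3.5,-6,-0.52,0,0,0],[-2.2,4.8,-8.5,-0.66,0,0,0],[-2.1,4.95,-8.9,-0.8,0,0,0],[-2.1,4.95,-8.9,-0.94,0,0,0],[-2.1,4.95,-8.9,-1.08,0,0,0]]

```text
clock: 26.25
position: [0.6436, -0.087, 0.1678]
tool_rot: [-1.621, 1.569, 3.069]
force: [-0.3, -0.2, -2.2]
grip_width: 0.0123
```

```bash
python3 -c "
from h import *
key([.6425,-.0860],.166,32.7)"
```

```text
clock 26.25 pos [ 0.6436 -0.087   0.1678] yd -1.27 shift [ 0.18 -0.06 -0.03] turn [-0.593 -0.001  0.002] tilt [1.0e+00 2.3e-03 1.0e-04]
```

Emit:
step_arm:
  targets:
    - [[0.2,-0.06,-0.03,-0.14,0,0,0],[0.2,-0.06,-0.03,-0.28,0,0,0],[0.2,-0.06,-0.03,-0.42,0,0,0],[0.2,-0.06,-0.03,-0.56,0,0,0],[0.2,-0.06,-0.03,-0.593,0,0,0],[0.2,-0.06,-0.03,-0.593,0,0,0]]

```text
clock: 26.85
position: [0.6432, -0.0872, 0.1665]
tool_rot: [-2.088, 1.569, -3.092]
force: [-0.5, -0.3, -2.0]
grip_width: 0.0124
```

```bash
python3 - <<'E'
from h import *
im,st=snap('w16')
cv2.imwrite('pics/w16c.png',cv2.resize(im[40:310,60:460],None,fx=2,fy=2,interpolation=cv2.INTER_CUBIC))
key([.6425,-.0860],.151,32.7)
E
```

```text
clock 26.85 pos [ 0.6432 -0.0872  0.1665] yd 32.47 qd 0.036 F [-0.53 -0.3  -2.04] M [-0.007 -0.032 -0.044] q7 0.29
clock 26.9 pos [ 0.6432 -0.087   0.1664] yd 32.44 shift [ 1.54 -0.   -0.03] turn [-0.005 -0.001  0.001] tilt [1.0e+00 1.4e-03 8.0e-04]
```

View pics/w16c.png

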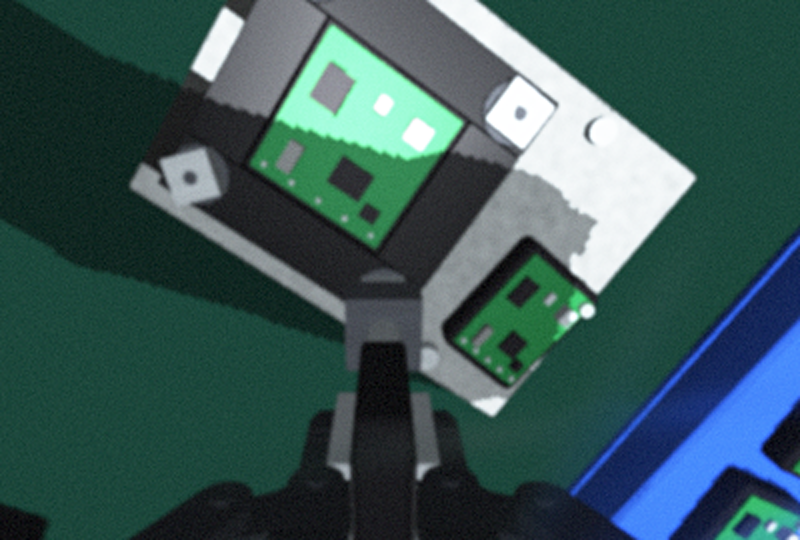

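Emit:
step_arm:
  targets:
    - [[0.5,0,-0.03,0,0,0,0],[1.0,0,-0.03,0,0,0,0],[1.4,0,-0.03,0,0,0,0],[1.55,0,-0.03,0,0,0,0]]

```text
clock: 27.3
position: [0.6427, -0.0867, 0.1501]
tool_rot: [-2.114, 1.568, -3.119]
force: [0.6, 0.9, -3.0]
grip_width: 0.0123
```

```bash
python3 - <<'E'
from h import *
for t in(110,130): heads('w16',{'s3':(155,129),'s1':(320,97)},t,.045)
st=bot.observe();print(st['force'],st['moment'])
key([.6425,-.0860],.1465,32.7)
E
```

```text
s3 [ 0.5406 -0.086 ] [28.  23.9] ang 46.8 fill 0.73
s1 [0.6456 0.0139] [27.9 24.8] ang 32.5 fill 0.88
s3 [ 0.5406 -0.086 ] [27.4 23.4] ang 46.7 fill 0.71
s1 [0.6457 0.014 ] [27.5 24.8] ang 32.5 fill 0.82
[ 0.60230517  0.90273207 -2.95641011] [ 0.01216033 -0.03246555 -0.01673287]
clock 27.3 pos [ 0.6427 -0.0867  0.1501] yd 32.41 shift [0.36 0.02 0.02] turn [-0.005 -0.001  0.002] tilt [1.     0.0022 0.0013]
```

Emit:
step_arm:
  targets:
    - [[0.2,0,0,0,0,0,0],[0.36,-0.01,0,0.12,0,0,0],[0.36,-0.02,0,0.25,0,0,0],[0.36,-0.03,-0.01,0.38,0,0,0],[0.36,-0.04,-0.01,0.5,0,0,0],[0.36,-0.05,-0.02,0.6,0,0,0],[0.36,-0.05,-0.02,0.64,0,0,0],[0.36,-0.05,-0.02,0.64,0,0,0]]

```text
clock: 28.1
position: [0.6418, -0.0866, 0.1459]
tool_rot: [-1.453, 1.567, -3.099]
force: [0.4, 0.2, -9.8]
grip_width: 0.0122
```

```bash
python3 -c "
from h import *
feel(3)"
```

```text
clock 28.2 pos [ 0.6419 -0.0867  0.146 ] yd -4.17 F [ 0.11  0.31 -9.75] M [0.064 0.063 0.075] Mz [0.049 0.09  0.086] tau7 [np.float64(-1.3416), np.float64(-0.7033), np.float64(-0.3077)] q7 -0.267
```

Emit:
step_arm:
  targets:
    - [[0,-0.01,0,0.06,0,0,0],[0,-0.01,0,0.08,0,0,0],[0,-0.01,0,0.08,0,0,0]]

```text
clock: 28.5
position: [0.6417, -0.0866, 0.1459]
tool_rot: [-1.423, 1.567, 3.137]
force: [-0.4, 0.2, -8.3]
grip_width: 0.012
```

```bash
python3 -c "
from h import *
feel(3)"
```

```text
clock 28.6 pos [ 0.6417 -0.0866  0.1459] yd -8.66 F [-0.18  0.16 -8.91] M [0.094 0.013 0.131] Mz [0.132 0.101 0.159] tau7 [np.float64(-0.7833), np.float64(-0.4244), np.float64(-0.2165)] q7 -0.334
```

Emit:
step_arm:
  targets:
    - [[0,0,0,0.04,0,0,0],[0,0,0,0.05,0,0,0],[0,0,0,0.05,0,0,0]]

```text
clock: 28.9
position: [0.6417, -0.0866, 0.1458]
tool_rot: [-1.387, 1.567, 3.125]
force: [0.2, 0.4, -9.5]
grip_width: 0.0122
```

```bash
python3 -c "
from h import *
feel(3)"
```

```text
clock 29.0 pos [ 0.6416 -0.0866  0.1459] yd -11.46 F [-0.24  0.17 -9.32] M [0.089 0.004 0.206] Mz [0.213 0.172 0.232] tau7 [np.float64(-0.5377), np.float64(-0.3298), np.float64(-0.2174)] q7 -0.374
```

```bash
python3 -c "
from h import *
key([.5455,.0174],.166,46)"
```

```text
clock 29.0 pos [ 0.6416 -0.0866  0.1459] yd -11.46 shift [ -1.98 -11.42  -8.24] turn [-1.003e+00 -1.000e-03  4.000e-03] tilt [ 1.0e+00  3.7e-03 -7.0e-04]
```

Emit:
step_arm:
  targets:
    - [[0,0,0,-0.12,0,0,0],[-0.3,0,0,-0.2,0,0,0],[-1.5,0,0,-0.2,0,0,0],[-2.2,0,0,-0.25,0,0,0],[-2.2,-3,-2.1,-0.38,0,0,0],[-2.2,-6.5,-4.7,-0.52,0,0,0],[-2.1,-9.8,-7,-0.66,0,0,0.0],[-2.0,-11.4,-8.2,-0.8,0,0,0],[-2.0,-11.4,-8.2,-0.94,0,0,0],[-2.0,-11.4,-8.2,-1.0,0,0,0]]

```text
clock: 30.0
position: [0.5466, 0.0168, 0.1676]
tool_rot: [-2.197, 1.569, -2.964]
force: [-0.1, -0.9, -2.0]
grip_width: 0.0122
```

```bash
python3 - <<'E'
from h import *
im,st=snap('w17')
cv2.imwrite('pics/w17c.png',cv2.resize(im[40:310,60:460],None,fx=2,fy=2,interpolation=cv2.INTER_CUBIC))
key([.5455,.0174],.151,46)
E
```

```text
clock 30.0 pos [0.5466 0.0168 0.1676] yd 46.05 qd 0.442 F [-0.05 -0.88 -2.03] M [-0.028  0.012  0.005] q7 0.28
clock 30.05 pos [0.5468 0.0164 0.1674] yd 46.11 shift [ 1.64 -0.02 -0.07] turn [ 0.002 -0.001  0.002] tilt [1.     0.0016 0.0013]
```

View pics/w17c.png

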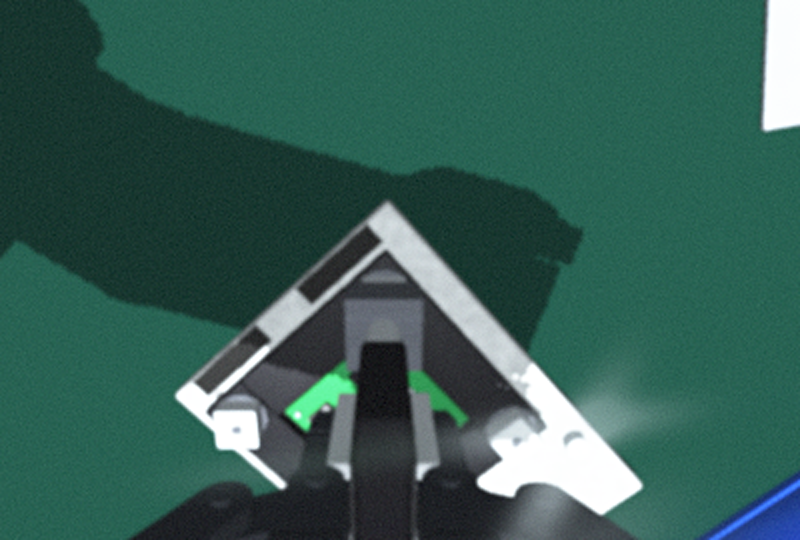

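Emit:
step_arm:
  targets:
    - [[0.5,-0.02,-0.07,0,0,0,0],[1.0,-0.02,-0.07,0,0,0,0],[1.5,-0.02,-0.07,0,0,0,0],[1.65,-0.02,-0.07,0,0,0,0]]

```text
clock: 30.45
position: [0.5459, 0.0167, 0.1503]
tool_rot: [-2.223, 1.568, -2.99]
force: [0.8, 0.2, -2.4]
grip_width: 0.0125
```

```bash
python3 - <<'E'
from h import *
st=bot.observe();print(st['force'],st['moment'])
key([.5455,.0174],.1465,46)
E
```

```text
[ 0.7886321   0.20522896 -2.40262237] [-0.01987775 -0.02368992 -0.02651491]
clock 30.45 pos [0.5459 0.0167 0.1503] yd 46.05 shift [0.38 0.02 0.01] turn [ 0.001 -0.002  0.002] tilt [1.     0.0023 0.0018]
```

Safe first turn is to tool yaw ≈ 8° (0.64 rad).

Emit:
step_arm:
  targets:
    - [[0.2,0,0,0,0,0,0],[0.36,-0.01,0,0.12,0,0,0],[0.36,-0.02,0,0.25,0,0,0],[0.36,-0.03,-0.01,0.38,0,0,0],[0.36,-0.04,-0.01,0.5,0,0,0],[0.36,-0.05,-0.02,0.6,0,0,0],[0.36,-0.05,-0.02,0.64,0,0,0],[0.36,-0.05,-0.02,0.64,0,0,0]]

```text
clock: 31.25
position: [0.5452, 0.0166, 0.1463]
tool_rot: [-1.583, 1.567, -2.991]
force: [0.5, 0.2, -8.8]
grip_width: 0.0123
```

```bash
python3 -c "
from h import *
feel(3)"
```

```text
clock 31.35 pos [0.5452 0.0166 0.1464] yd 9.47 F [ 0.57  0.27 -9.07] M [ 0.112 -0.33   0.095] Mz [0.093 0.064 0.129] tau7 [np.float64(-1.3197), np.float64(-0.6954), np.float64(-0.3069)] q7 -0.278
```

Emit:
step_arm:
  targets:
    - [[0,-0.01,0,0.06,0,0,0],[0,-0.01,0,0.08,0,0,0],[0,-0.01,0,0.08,0,0,0]]

```text
clock: 31.65
position: [0.5451, 0.0166, 0.1463]
tool_rot: [-1.551, 1.567, -3.036]
force: [2.1, 0.2, -10.1]
grip_width: 0.012
```

```bash
python3 -c "
from h import *
feel(3)"
```

```text
clock 31.75 pos [0.5451 0.0166 0.1463] yd 4.97 F [ 1.53  0.12 -9.65] M [ 0.177 -0.314  0.049] Mz [0.044 0.051 0.052] tau7 [np.float64(-0.7277), np.float64(-0.3734), np.float64(-0.1677)] q7 -0.343
```

Emit:
step_arm:
  targets:
    - [[0,-0.01,0,0.06,0,0,0],[0,-0.01,0,0.08,0,0,0],[0,-0.01,0,0.08,0,0,0]]

```text
clock: 32.05
position: [0.545, 0.0166, 0.1463]
tool_rot: [-1.448, 1.567, -3.011]
force: [1.1, 0.9, -9.5]
grip_width: 0.0121
```

```bash
python3 -c "
from h import *
feel(3)"
```

```text
clock 32.15 pos [0.545  0.0166 0.1463] yd 0.48 F [  1.59   1.07 -10.  ] M [ 0.181 -0.327  0.092] Mz [0.078 0.094 0.105] tau7 [np.float64(-0.7245), np.float64(-0.3724), np.float64(-0.1682)] q7 -0.408
```

Emit:
step_arm:
  targets:
    - [[0,-0.01,0,0.06,0,0,0],[0,-0.01,0,0.08,0,0,0],[0,-0.01,0,0.08,0,0,0]]

```text
clock: 32.45
position: [0.5449, 0.0166, 0.1463]
tool_rot: [-1.358, 1.567, -3.0]
force: [0.6, -0.3, -10.9]
grip_width: 0.0123
```

```bash
python3 -c "
from h import *
feel(3)"
```

```text
clock 32.55 pos [0.5448 0.0166 0.1463] yd -4.01 F [  0.65   0.23 -10.87] M [ 0.197 -0.373  0.141] Mz [0.108 0.154 0.162] tau7 [np.float64(-0.768), np.float64(-0.4161), np.float64(-0.2123)] q7 -0.473
```

tau7 and Mz are both rising, so contact has begun. One small step more.

Emit:
step_arm:
  targets:
    - [[0,0,0,0.04,0,0,0],[0,0,0,0.05,0,0,0],[0,0,0,0.05,0,0,0]]

```text
clock: 32.85
position: [0.5448, 0.0166, 0.1462]
tool_rot: [-1.315, 1.567, -3.005]
force: [1.1, 0.6, -11.2]
grip_width: 0.0121
```

```bash
python3 -c "
from h import *
feel(3)"
```

```text
clock 32.95 pos [0.5448 0.0166 0.1462] yd -6.8 F [  0.94   0.85 -10.83] M [ 0.193 -0.359  0.189] Mz [0.173 0.188 0.206] tau7 [np.float64(-0.5274), np.float64(-0.3233), np.float64(-0.2127)] q7 -0.513
```

```bash
python3 -c "
from h import *
key([.609,.2622],.17,56.5)"
```

```text
clock 32.95 pos [0.5448 0.0166 0.1462] yd -6.8 shift [ -2.42   3.54 -25.1 ] turn [-1.105e+00 -1.000e-03  4.000e-03] tilt [ 1.0e+00  3.7e-03 -9.0e-04]
```

Emit:
step_arm:
  targets:
    - [[0,0,0,-0.12,0,0,0],[-0.3,0,0,-0.2,0,0,0],[-1.5,0,0,-0.2,0,0,0],[-2.5,0,0,-0.25,0,0,0],[-2.6,0.4,-3,-0.38,0,0,0],[-2.6,1,-7.5,-0.52,0,0,0],[-2.6,1.7,-12,-0.66,0,0,0],[-2.5,2.3,-16.5,-0.8,0,0,0],[-2.5,3,-21,-0.94,0,0,0],[-2.5,3.5,-24.5,-1.08,0,0,0]]

```text
clock: 33.95
position: [0.609, 0.2586, 0.1721]
tool_rot: [-2.7, 1.568, 2.978]
force: [0.4, -0.4, -1.6]
grip_width: 0.0123
```

```bash
python3 -c "
from h import *
key([.609,.2622],.17,56.5)"
```

```text
clock 33.95 pos [0.609  0.2586 0.1721] yd 55.31 shift [ 0.21  0.3  -0.12] turn [-0.021 -0.003  0.001] tilt [1.     0.0012 0.0026]
```

Emit:
step_arm:
  targets:
    - [[0.2,0.25,-0.1,-0.021,0,0,0],[0.2,0.25,-0.1,-0.021,0,0,0],[0.2,0.25,-0.1,-0.021,0,0,0]]

```text
clock: 34.25
position: [0.6098, 0.2599, 0.1706]
tool_rot: [-2.327, 1.568, -2.915]
force: [0.3, -1.2, -3.1]
grip_width: 0.0118
```

```bash
python3 - <<'E'
from h import *
im,st=snap('w18')
s=eyes.grab_frame('side')[:,:,::-1];cv2.imwrite('pics/s18.png',s)
a=cv2.resize(im[110:310,165:345],(405,450),interpolation=cv2.INTER_CUBIC);b=cv2.resize(s[250:340,140:219],(395,450),interpolation=cv2.INTER_CUBIC)
cv2.imwrite('pics/m18.png',np.hstack([a,b]))
key([.609,.2622],.1127,56.5)
E
```

```text
clock 34.25 pos [0.6098 0.2599 0.1706] yd 56.3 qd 0.012 F [ 0.32 -1.16 -3.07] M [-0.054  0.018 -0.025] q7 0.12
clock 34.35 pos [0.61   0.2596 0.1706] yd 56.32 shift [ 5.79  0.17 -0.12] turn [-0.003 -0.002  0.002] tilt [1.     0.0016 0.0016]
```

View pics/m18.png

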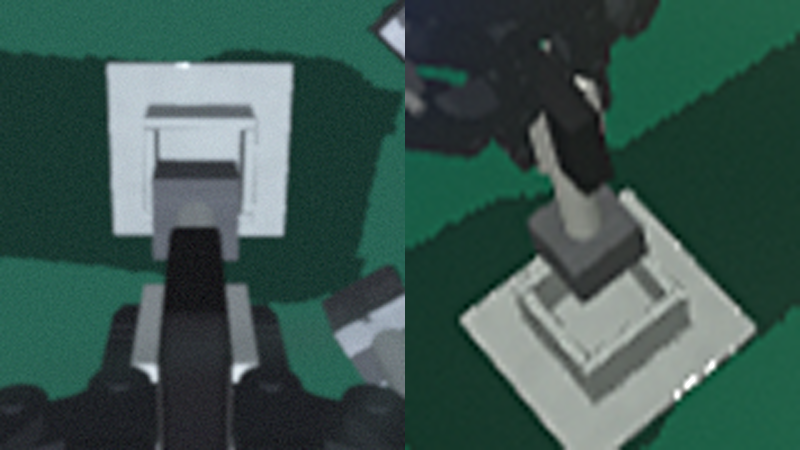

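Emit:
step_arm:
  targets:
    - [[0,0.22,-0.15,0,0,0,0],[1,0.22,-0.15,0,0,0,0],[2,0.22,-0.15,0,0,0,0],[3,0.22,-0.15,0,0,0,0],[3.5,0.22,-0.15,0,0,0,0],[3.5,0.22,-0.15,0,0,0,0]]

```text
clock: 34.95
position: [0.6094, 0.2621, 0.1344]
tool_rot: [-2.286, 1.567, -2.873]
force: [-1.3, -0.7, -1.9]
grip_width: 0.0117
```

```bash
python3 - <<'E'
from h import *
s=eyes.grab_frame('side')[:,:,::-1];st=bot.observe();print(st['force'],st['moment'])
cv2.imwrite('pics/s19.png',cv2.resize(s[250:340,140:219],(790,590)[:2],interpolation=cv2.INTER_CUBIC))
key([.609,.2622],.1127,56.5)
E
```

```text
[ 0.35811853 -0.03793165 -2.33556385] [ 0.0239756   0.01853828 -0.0277013 ]
clock 35.0 pos [0.6097 0.2623 0.1351] yd 56.33 shift [ 2.24 -0.04  0.05] turn [-0.003 -0.002  0.002] tilt [1.     0.0023 0.0021]
```

View pics/s19.png

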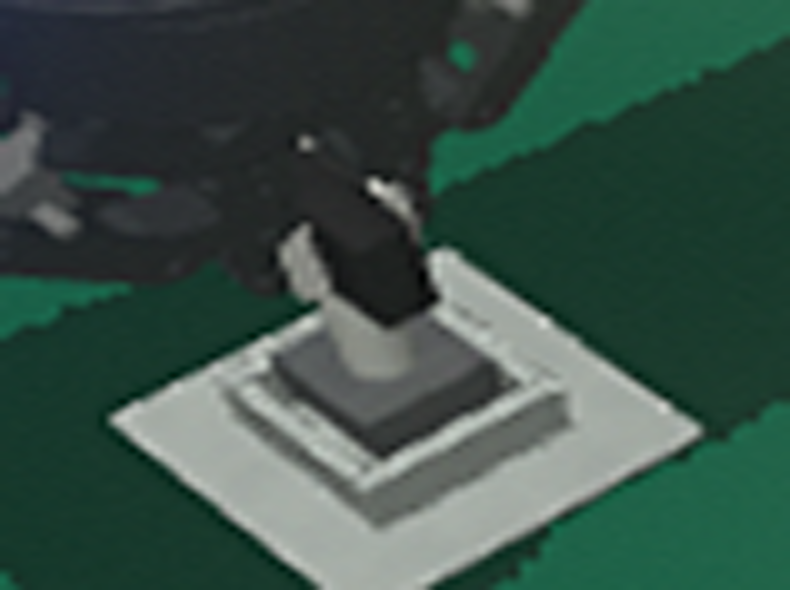

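Emit:
step_arm:
  targets:
    - [[0.7,-0.04,0,0,0,0,0],[1.4,-0.04,0,0,0,0,0],[1.8,-0.04,0,0,0,0,0],[2.1,-0.04,0,0,0,0,0],[2.2,-0.04,0,0,0,0,0]]

```text
clock: 35.5
position: [0.6093, 0.2619, 0.1128]
tool_rot: [-2.328, 1.567, -2.916]
force: [-0.8, -0.7, 5.2]
grip_width: 0.0121
```

Emit:
step_arm:
  targets:
    - [[0,0,0,0,0,0,0.3],[0,0,0,0,0,0,0.5],[0,0,0,0,0,0,0.5],[0,0,0,0,0,0,0.5]]

```text
clock: 35.9
position: [0.6094, 0.262, 0.113]
tool_rot: [-2.351, 1.568, -2.939]
force: [-0.7, -0.8, -0.2]
grip_width: 0.0427
```

```bash
python3 - <<'E'
from h import *
im,st=snap('w20');print(st['grip_width'])
cv2.imwrite('pics/w20c.png',cv2.resize(im[130:384,120:390],(720,580),interpolation=cv2.INTER_CUBIC))
E
```

```text
clock 35.9 pos [0.6094 0.262  0.113 ] yd 56.33 qd 0.003 F [-0.72 -0.79 -0.17] M [ 0.021 -0.058 -0.014] q7 0.08
0.042724309618466114
```

View pics/w20c.png

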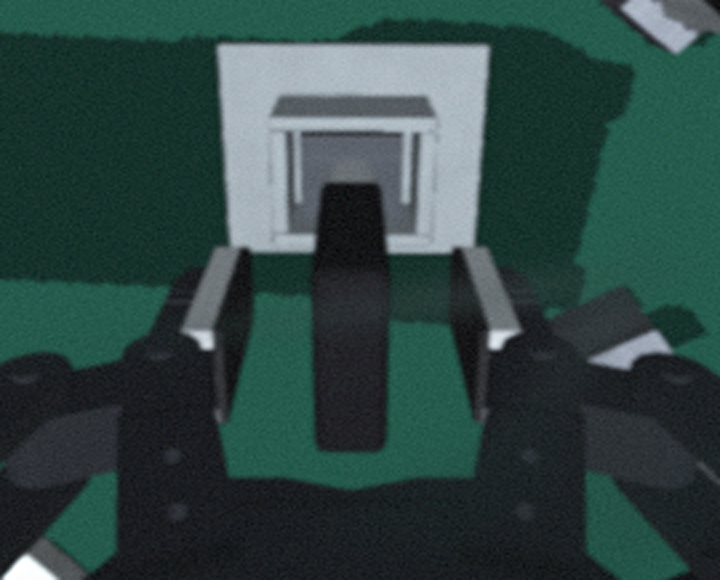

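Emit:
step_arm:
  targets:
    - [[-2,0,0,0,0,0,0.5],[-5,0,0,0,0,0,0.5],[-9,0,0,0,0,0,0.5],[-11,0,0,0,0,0,0.5],[-11,0,0,0,0,0,0.5]]

```text
clock: 36.45
position: [0.6107, 0.2627, 0.2263]
tool_rot: [1.419, 1.569, 0.831]
force: [0.8, -0.0, -1.0]
grip_width: 0.0424
```

```bash
python3 -c "
from h import *
goto([.594,.02,.22],0)"
```

```text
clock 36.45 pos [0.6107 0.2627 0.2263] yd 56.31 shift [  0.6  -21.12  12.07] turn [ 0.983 -0.001 -0.002] tilt [ 1.0e+00 -1.7e-03 -3.0e-04]
```

Emit:
step_arm:
  targets:
    - [[0.6,-21,12,0.98,0,0,0.5],[0.6,-21,12,0.98,0,0,0.5],[0.6,-21,12,0.98,0,0,0.5],[0.6,-21,12,0.98,0,0,0.5],[0.6,-21,12,0.98,0,0,0.5],[0.6,-21,12,0.98,0,0,0.5],[0.6,-21,12,0.98,0,0,0.5],[0.6,-21,12,0.98,0,0,0.5],[0.6,-21,12,0.98,0,0,0.5],[0.6,-21,12,0.98,0,0,0.5]]

```text
clock: 37.45
position: [0.594, 0.0217, 0.2197]
tool_rot: [2.596, 1.569, 1.03]
force: [-0.1, -0.2, 0.2]
grip_width: 0.0428
```

```bash
python3 - <<'E'
from h import *
im,st=snap('w21')
s=eyes.grab_frame('side')[:,:,::-1];cv2.imwrite('pics/s21.png',s)
cv2.imwrite('pics/w21c.png',cv2.resize(im[100:290,120:390],None,fx=2.9,fy=2.9,interpolation=cv2.INTER_CUBIC))
E
```

```text
clock 37.45 pos [0.594  0.0217 0.2197] yd 0.31 qd 0.006 F [-0.09 -0.18  0.2 ] M [ 0.019 -0.015 -0.007] q7 -0.36
```

View pics/w21c.png

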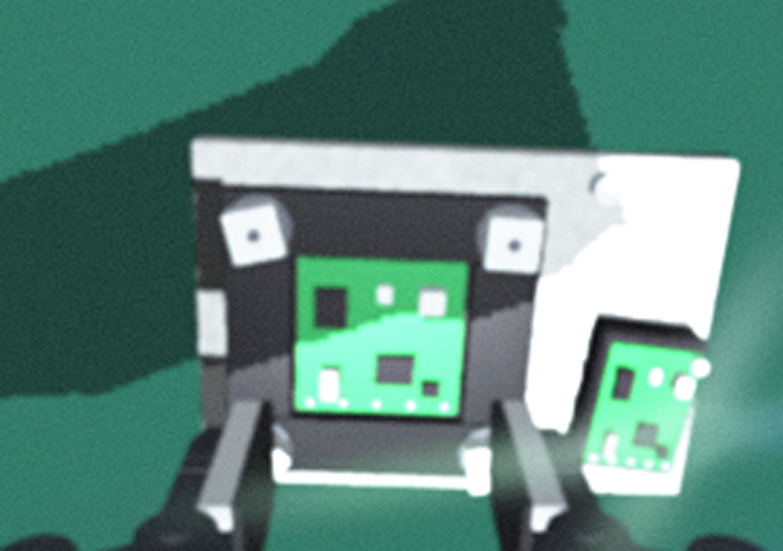

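View pics/s21.png

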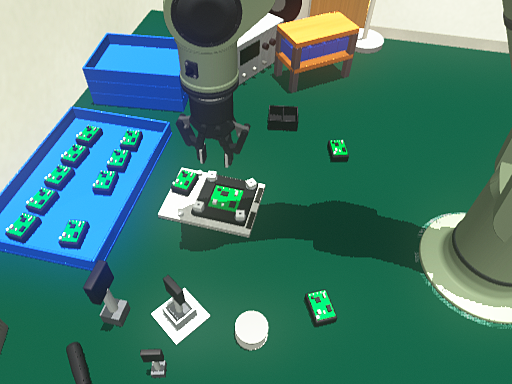

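```bash
python3 - <<'E'
from h import *
heads('w21',{'s4':(207.5,181),'s1':(297.5,184)},170,.045,17)
print(bot.job_done())
E
```

```text
s4 [0.5455 0.0179] [21.4 21.8] ang 12.2 fill 0.95
s1 [0.6486 0.0137] [30.  40.1] ang 4.5 fill 0.62
the job is handed in; nothing more can be done
None
```

All four screws are tightened home in cross order, the middle-sized wrench is back in its holder, and the job was handed in at about 37.5 s.

**First pass (1, 3, 2, 4):** the heads turned about 37°, 42°, 43° and 43° clockwise. Screw 1 got less than 45° because the wrench lagged the gripper by about 13°, not the 7.5° I had allowed for the socket's play. I corrected for this on the others, and did not go back to screw 1 so as to keep the order.

**Second pass (1, 3, 2, 4):** I turned each screw in small steps until the moment rose from about 0.08–0.09 N m to about 0.20, 0.20, 0.21 and 0.19 N m. That is roughly 0.1 rad past home, well short of overtightening. The downward load while turning was a pull of about 10 N, with no pressing.

**Last checks:**
- **Wrench and gripper:** the side view shows the wrench upright in its holder and the gripper clear of everything.
- **Bystanders:** by eye in that view, they are where they started.
- **Screw 4:** the last picture measures it at 12.2°, against about 11° expected from feel.
- **Screw 1:** the rectangle fit on the last picture was poor (30 × 40 mm) and is not usable. By eye it sits near −3°, which agrees with the −4° measured earlier.
- **Screw 3:** it was last measured just after tightening, at about 47° (from a loose fit), against about 45° expected. The gripper hid it in the final picture.
- **Screw 2:** I did not see it again after its second pass, so its result rests on the felt moment alone.

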